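# Load the curing chamber and start it with the key switch

## Task

Take the star-shaped wax block out of its rack, lay it flat on the bench and let go, then take it afresh and lay it flat in the free half of the curing chamber next to the fitting already in there. Shut the lid fully, and only then turn the key clockwise through run to start, hold it there for about a second and let go so that it springs back to run by itself. Leave the other things on the bench where they are.

Things in the scene. Friction and masses are not known exactly. Their poses are not given: they have to be found in the camera images.
- block: violet wax block: four-pointed star or X, 66 (x) x 78 (y) x 24 (z) mm, concave sides, 0.05 to 0.11 kg; origin at the centre of one flat face, z into the block. At mid-length (within 8 mm of y = 0) it has a waist about 38 mm wide along its x. Standing on end on the bench it tips over flat if pushed at the top along its z by more than 17 degrees. In the chamber either flat face may be up
- block_center (a point): centre of the block (12 mm along z from its origin, same axes). At the start the block stands on end in the rack with its y up; its 24 mm thickness (z) lies along the rack's x and its width (x) along the rack's y
- rack: fixed light wooden rack, base 90 x 110 x 8 mm, origin at the centre of its underside. Slot along its y in the middle, 27 mm wide, between two lips up to 26 mm above the bench; end cheeks up to 60 mm above the bench leave no room for fingers at the block's narrow sides. The block stands on the base, 8 to 86 mm above the bench, and lifts straight up by its broad faces (+x and -x)
- chamber: fixed grey chamber and console in one unit, origin under the centre of the chamber, z up, front at -x. The chamber is an open tray, inside 100 (x) x 180 (y) x 40 (z) mm, walls 5 mm, inner floor 6 mm and rim 46 mm above the bench. Fitting in its +y half; the -y half is free. The console is joined to its -y end: 110 x 70 mm, 46 mm high, with the key on top
- chamber_floor (a point): centre of the chamber's inner floor
- fitting: tangle of small violet wax fittings, 48 x 60 x 23 mm, lying loose in the +y half of the chamber; origin at the centre of its underside. It stays in the chamber
- lid (a joint): hinge angle of the aluminium lid (rad): 0 shut, 1.9 wide open. Stiff hinge: it stays where it is left (about 0.2 to 0.35 N m to move it). The lid is 112 x 190 x 8 mm, hinged along the chamber's far (+x) rim; a black lip 10 mm wide and 60 mm long extends its front edge
- lid_hinge (a point): middle of the lid's hinge axis (55 mm in +x of the chamber's centre, 46.5 mm above the bench); the axis is along the chamber's y
- lid_edge (a point): point on the outer (when shut: upper) face of the lid, at mid-width, 105 mm from the hinge axis
- barrel (a joint): lock barrel of the key switch (rad, clockwise from above positive): 0 off, 0.8 run (stop). It has a little friction (0.015 N m) and stays where it is left
- key (a joint): turn of the key beyond its barrel (rad, clockwise from above positive): 0 at rest, 0.5 fully at start (stop). A spring (0.04 N m at rest, 0.08 N m at the stop) returns it; turning the key moves the barrel first, to run, and only then winds the spring
- key_axis (a point): point on the vertical axis of the key at mid-height of its black bow, 72 mm above the bench. The bow is an upright plate, 30 mm wide, 9 mm thick, from 60 to 84 mm above the bench; with barrel and key at 0 its 30 mm lie along the chamber's x. It turns by barrel plus key
- rod: bystander: cut length of brown wax rod, 13 x 59 x 12 mm, lying on the bench between rack and chamber; origin at the centre of its underside
- small_fitting: bystander: small violet wax fitting, 37 x 54 x 20 mm, at the back of the bench
- long_rod: bystander: longer cut of brown wax rod, 12 x 89 x 11 mm, lying on the bench behind the rack and the chamber; origin at the centre of its underside
Mind the look-alikes: they are no part of the job. What is shaped like the block but black or green is not meant.

How it is judged (in metres and radians):
On the way, in this order (a step that is already met when the one before it is completed fails the run):
1. the block lies flat on the bench outside the rack and the chamber, let go (height (world z) of block_center below 0.017 m and horizontal distance between block_center and chamber above 0.09 m and (angle between block_center's own z axis and vertical below 0.12 rad or angle between block_center's own z axis and vertical above 3.02 rad) and contact force between the fingers and block below 0.1 N), for 0.2 s.
2. the block lies flat in the chamber beside the fitting, let go, the lid still open (z of block_center in the frame of chamber below 0.024 m and x of block_center in the frame of chamber between -0.03 and 0.03 m and y of block_center in the frame of chamber between -0.07 and 0.02 m and angle between the z axis of block_center and the z axis of chamber, either way round below 0.15 rad and value of joint lid above 0.6 rad and contact force between the fingers and block below 0.1 N), for 0.2 s.
3. the lid is fully shut (value of joint lid below 0.04 rad), for 0.1 s.
4. the key is held at start (value of joint barrel above 0.7 rad and value of joint key above 0.4 rad and value of joint lid below 0.04 rad), for 0.4 s.
At the end, for the whole second after the job is handed in: the block lies flat (within 0.15 rad) on the chamber's floor in its free half, the fitting still in the chamber; the lid is shut (within 0.04 rad); the barrel stands at run (above 0.7 rad) and the key has sprung back (below 0.06 rad) (value of joint lid below 0.04 rad and value of joint barrel above 0.7 rad and value of joint key below 0.06 rad and z of block_center in the frame of chamber below 0.024 m and x of block_center in the frame of chamber between -0.03 and 0.03 m and y of block_center in the frame of chamber between -0.07 and 0.02 m and angle between the z axis of block_center and the z axis of chamber, either way round below 0.15 rad and z of fitting in the frame of chamber below 0.02 m and horizontal distance between fitting and chamber below 0.1 m and linear speed of block below 0.02 m/s); the robot touches nothing.
It fails at once if the key is turned to start while the lid is not shut (value of joint key above 0.25 rad and value of joint lid above 0.1 rad).
It fails at once if a bystander is moved (distance of any of rod, small_fitting, long_rod from where it was at the start of the episode above 0.04 m).
It also fails if it takes over 72 s, if anything falls off the work surface, if the arm or the gripper's body presses on something with over 40 N, if the wrist force passes 120 N, or if a joint passes its speed limit or range.

## Robot

A 6-joint arm with a two-finger parallel gripper is mounted at the origin on a cart in front of the work surface, level with it; the furniture and walls round the work are solid. World frame = base frame: x ahead of the robot, y to its left, z up, the work surface at z = 0. Lengths are in m, angles in degrees, forces in N, time in s.
With the tool pointing down it reaches from about 0.35 to 0.85 m from the base axis. Payload 8.1 kg.
Tool frame: the origin (TCP) lies midway between the tips of the shut fingers; the grasp point (between the pads) lies behind it (env.grasp_offset is the z of the grasp point in the tool frame, in m); z points along the fingers, x is the direction in which the jaws open and shut, and the axes are right-handed (so a half turn about z gives the same grasp; the last joint's range is limited). The gripper opens to 93 mm and grips with 3 to 60 N. Pads are 15 mm wide; open, the fingers measure 128 mm over their backs; the gripper's body (75 mm by 188 mm) begins 65 mm behind the grasp point.
Start: joints at [-72.96, 7.471, 85.268, -0, 87.261, -4.893], TCP at [0.224, -0.557, 0.181] pointing down, gripper open.
Joint ranges: [-169.43, 169.43], [-51.17, 129.36], [1.28, 143.12], [-76.62, 256.62], [0, 156.53], [-152.29, 152.29]. Speed limits (degrees/s): [136.94, 136.94, 159.86, 180, 180, 180].

## Interface

Orientations are given as a 3x3 rotation matrix whose columns are the frame's x, y, z axes.
In Python, from workcell import read_state, capture, camera_params, env, models gives the robot as it stands.
- The arm moves only by the tool step_arm, never from a script. Its argument "steps" is a list that holds one entry, the list of rows, each a list of 4 numbers: the shift along the tool's x, y, z in cm, then the turn about the tool's z in rad. A call has 1 to 5 rows; each row shifts and turns the commanded pose from where the row before left it, along the tool's axes as they then stand; what a row does not reach is not made up. A row lasts 1/12 s, in which the tool goes at most 41.7 mm and 7.16 degrees, less where a joint would pass 70% of its speed; a pose out of reach is approached as far as the arm can. A call with a gripper value outside its range is refused whole. "jaw" is the gripper command: -1 is shut, 1 is fully open, values between are in proportion, set as the call begins (left out, the last holds). The fingers move at their own pace and stop on an object; the grip force is fixed at half the most. Time passes only in rows, so rows that do not move let the fingers close. It gives the time, the measured TCP pose, the force and the opening at its end, in the units of the state.
- read_state(): the state, without advancing time (a new reading comes with each control period).
- capture(name): name is "scene" or "top" or "wrist"; returns the picture (400x640x3 uint8, red, green, blue); there is no depth.
- camera_params(name): a dict with "mtx" (3x3 intrinsics, pixels), "T" (4x4, takes a point from camera to world coordinates). Camera axes: x right, y down, z forward; pixel columns grow to the right and rows downward; lengths in m; the calibration is good to about 2 mm. A picture is of the moment at which its call begins: read the wrist's pose just before it. camera_params takes no time and is no camera call; for the wrist camera it gives the pose at the moment of the call.
- env.finish_job(): hands the job in, once; it reports no verdict.
Trained networks look in the newest picture that a camera, given by its name, has taken for a name from the list of things; names that differ only in an ending like _2 or _b are one class to them, and where a whole thing is asked for, a point or a joint stands for the part that bears it (a point fixed in the world has none). Each returns a list of dicts, best first, with "confidence" (0 to 1); they miss things now and then, are a little off and sometimes report something else, mostly with a low value. They report only what shows in the picture. A call takes as long as a camera call. They do not tell look-alikes from the thing itself.
- models.search_frame(camera, query): "centre" ([x, y, z] in m, in the coordinates of the camera as it stood for that picture, good to about 4 mm: the middle of the surface that is visible of it).
The state is a dict: "clock": time; "qpos": joint angles; "joint_velocities": joint speeds; "joint_torque": joint torques, N m; "tcp_pos": TCP position; "eef_rot": TCP orientation; "ft_force": force on the tool from outside, world axes, zero at the start; "wrist_torque": the same for the moment, N m; "width": opening from 0.0 (shut) to 1.0 (fully open).
Only numpy, scipy, OpenCV 4.12 (cv2) and the standard library are available. Lean on these libraries where they do the work, as an engineer would, in place of code of your own. Each camera call takes 0.05 s, during which the arm holds its last target.

## Working session

There is one attempt and no reset: what is moved stays moved. The work goes in short steps, Python scripts to look and compute and a tool call to move; the robot and the scene stay as the last step left them, time stands still between calls to the robot, and variables do not carry over. Pictures are saved under pics/ and viewed, and the job is handed in when it is done.

Besides the shell and the picture viewer there is one more tool, called after "Emit:" by a JSON object that holds its "name" and its "arguments", one argument or row to a line. step_arm: Moves the arm, as the interface text tells. Its arguments: {"type":"object","properties":{"steps":{"type":"array","items":{"type":"array","items":{"type":"array","items":{"type":"number"}}}},"jaw":{"type":"number"}},"required":["steps"]}

```bash
mkdir -p pics; ls; python3 - <<'E'
from workcell import *
import cv2
s=read_state(); print(s['clock'],s['tcp_pos'],s['eef_rot'],env.grasp_offset)
for n in ['scene','top','wrist']:
    im=capture(n); cv2.imwrite(f'pics/{n}0.png',im[:,:,::-1]); print(n,camera_params(n))
E
```

```text
pics
0.0 [ 0.22393027 -0.55597515  0.17957138] [[ 3.73495899e-01 -9.27631661e-01 -5.61978358e-04]
 [-9.27630039e-01 -3.73496300e-01  1.73908877e-03]
 [-1.82313064e-03 -1.28234519e-04 -9.99998330e-01]] -0.0188
scene {'mtx': array([[393.43236463,   0.        , 326.92971799],
       [  0.        , 393.43236463, 200.63688081],
       [  0.        ,   0.        ,   1.        ]]), 'T': array([[-0.54359974, -0.55912804,  0.62599933, -0.17250151],
       [-0.83919254,  0.34785744, -0.41803239,  0.47639234],
       [ 0.01597511, -0.75257627, -0.65831129,  0.79415974],
       [ 0.        ,  0.        ,  0.        ,  1.        ]])}
top {'mtx': array([[447.9156083 ,   0.        , 321.51175266],
       [  0.        , 447.9156083 , 206.58862748],
       [  0.        ,   0.        ,   1.        ]]), 'T': array([[-0.00958065, -0.98311864,  0.1827182 ,  0.34128561],
       [-0.99994871,  0.01001929,  0.00147764, -0.01463205],
       [-0.0032834 , -0.18269468, -0.98316422,  0.99669233],
       [ 0.        ,  0.        ,  0.        ,  1.        ]])}
wrist {'mtx': array([[352.32467186,   0.        , 327.51365076],
       [  0.        , 352.32467186, 200.7981037 ],
       [  0.        ,   0.        ,   1.        ]]), 'T': array([[ 3.73352312e-01, -8.99930073e-01, -2.25241903e-01,
         2.85220331e-01],
       [-9.27689414e-01, -3.62346227e-01, -8.99864590e-02,
        -5.31359474e-01],
       [-6.34033157e-04,  2.42551181e-01, -9.70138404e-01,
         3.84240968e-01],
       [ 0.00000000e+00,  0.00000000e+00,  0.00000000e+00,
         1.00000000e+00]])}
```

View pics/top0.png

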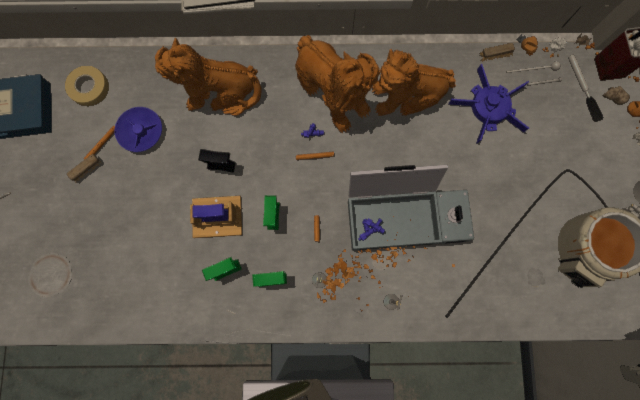

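View pics/scene0.png

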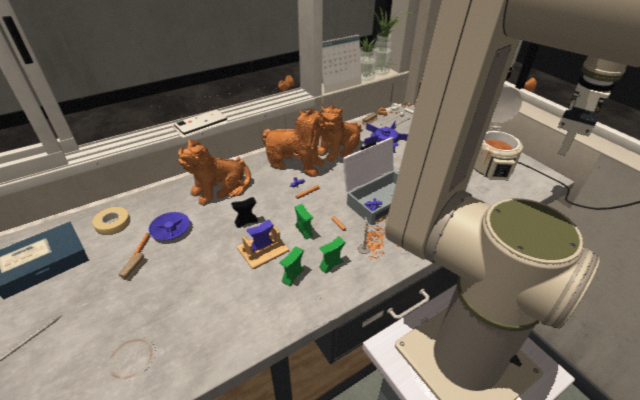

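```bash
python3 - <<'E'
from workcell import *
import numpy as np
for n in ['top','scene']:
    capture(n); T=camera_params(n)['T'];K=camera_params(n)['mtx']
    for q in ['block','rack','chamber','fitting','lid','key','rod','small_fitting','long_rod','lid_edge','key_axis']:
        try:
            for d in models.search_frame(n,q)[:3]:
                c=np.array(d['centre']); p=K@c; print(n,q,round(d['confidence'],2),np.round((T@np.r_[c,1])[:3],4),np.round(p[:2]/p[2]))
        except Exception as e: print(q,e)
print(read_state()['clock'])
E
```

```text
top block 0.93 [0.6212 0.2158 0.0727] [214. 158.]
top block 0.92 [0.5046 0.2226 0.0798] [208. 211.]
top block 0.82 [0.5008 0.0948 0.0726] [270. 213.]
top rack 0.95 [0.4895 0.2161 0.0056] [219. 223.]
top chamber 0.88 [ 0.5192 -0.1966  0.0497] [407. 205.]
top lid 0.76 [ 0.5553 -0.1596  0.1125] [393. 182.]
top lid 0.42 [0.6989 0.0086 0.0121] [311. 132.]
top lid 0.29 [ 0.4715 -0.1156  0.0171] [368. 229.]
top key 0.45 [ 0.4914 -0.2958  0.0812] [458. 215.]
top rod 0.63 [0.4756 0.0018 0.0073] [315. 229.]
top small_fitting 0.42 [0.6985 0.0092 0.0136] [311. 132.]
top long_rod 0.57 [0.6483 0.0026 0.0121] [314. 153.]
top long_rod 0.52 [4.767e-01 3.000e-04 1.110e-02] [316. 228.]
top long_rod 0.26 [ 0.5523 -0.1654  0.1154] [397. 183.]
top lid_edge 0.64 [ 0.5598 -0.1648  0.1159] [396. 179.]
top lid_edge 0.35 [0.4755 0.0012 0.0099] [315. 228.]
top key_axis 0.69 [ 0.5179 -0.198   0.0454] [407. 206.]
scene block 0.82 [0.499  0.23   0.0738] [260. 233.]
scene block 0.8 [0.3775 0.202  0.0566] [293. 264.]
scene block 0.62 [0.3536 0.1066 0.0546] [332. 255.]
scene rack 0.94 [0.4883 0.2349 0.0158] [262. 251.]
scene chamber 0.55 [ 0.5443 -0.1432  0.0615] [366. 179.]
scene fitting 0.67 [ 0.5437 -0.1425  0.0568] [366. 181.]
scene lid 0.8 [ 0.5545 -0.1583  0.1094] [369. 163.]
scene small_fitting 0.63 [0.698  0.0167 0.0082] [296. 183.]
scene small_fitting 0.38 [0.4972 0.23   0.0695] [260. 234.]
scene small_fitting 0.26 [ 0.5557 -0.1524  0.1069] [368. 164.]
scene long_rod 0.58 [0.6441 0.0087 0.0116] [306. 191.]
scene long_rod 0.57 [0.4957 0.2303 0.0681] [261. 235.]
scene lid_edge 0.9 [ 0.5519 -0.1552  0.11  ] [369. 164.]
scene key_axis 0.98 [ 0.5435 -0.1493  0.0575] [368. 180.]
1.35
```

Candidates shaped like the block: violet in the rack at top (208,212), black at (215,160), and green at (270,213), (220,270) and (268,280). Only the one at (208,212) is violet and in the rack. I'll confirm it with an enlarged crop.

```bash
python3 - <<'E'
import cv2,numpy as np
im=cv2.imread('pics/top0.png')
a=cv2.resize(im[140:300,180:300],None,fx=5,fy=5,interpolation=cv2.INTER_CUBIC)
cv2.imwrite('pics/rackcrop.png',a[:600])
b=cv2.resize(im[150:260,330:490],None,fx=5,fy=5,interpolation=cv2.INTER_CUBIC)
cv2.imwrite('pics/chcrop.png',b)
E
```

```text
(no output)
```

View pics/rackcrop.png

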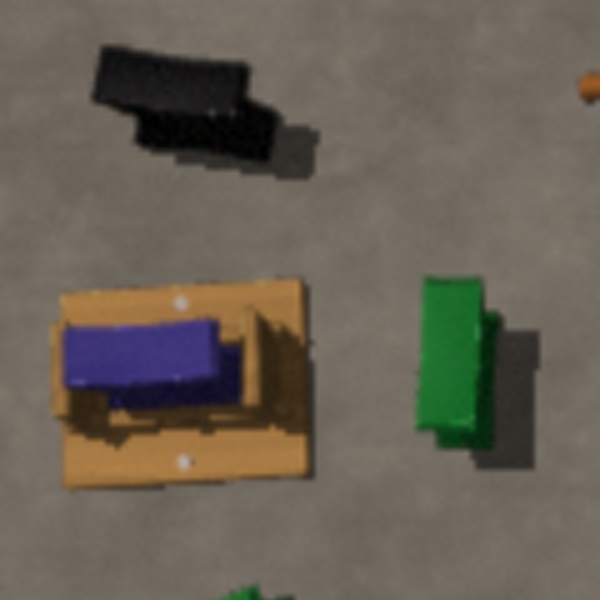

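View pics/chcrop.png

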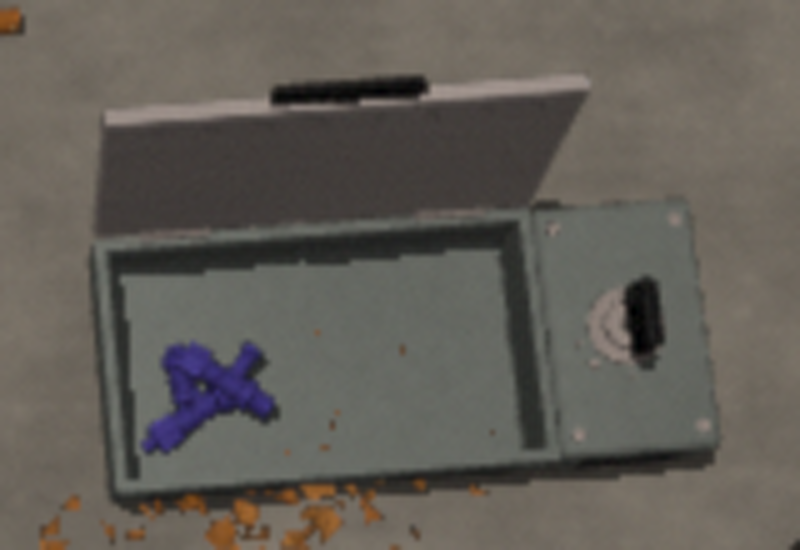

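Confirmed: the violet star stands in the light wooden rack at about (208,212). The green and black ones stand free. The chamber's lid is open, the fitting is at (371,229), and the key's bow at (458,213) lies along the chamber's x. Next I measure the poses.

```bash
cat > h.py <<'E'
from workcell import *
import numpy as np
def bp(px,z,cam='top',T=None,K=None):
    c=camera_params(cam); T=c['T'] if T is None else T; K=c['mtx']
    d=T[:3,:3]@np.linalg.inv(K)@np.r_[px,1]; o=T[:3,3]; return o+d*(z-o[2])/d[2]
def pj(P,cam='top'):
    c=camera_params(cam); p=np.linalg.inv(c['T'])@np.r_[P,1]; q=c['mtx']@p[:3]; return q[:2]/q[2]
E
python3 - <<'E'
from h import *
def cr(x,y,ox,oy): return [(x+.5)/5-.5+ox,(y+.5)/5-.5+oy]
def pr(n,l,z,o):
    P=[bp(cr(*p,*o),z) for p in l]; print(n,np.round(P,4)[:,:2].tolist(),'mean',np.round(np.mean(P,0)[:2],4))
    for a,b in zip(P,P[1:]+P[:1]): v=b-a; print('   len %.4f ang %.1f'%(np.hypot(*v[:2]),np.degrees(np.arctan2(v[1],v[0]))))
o=(180,140)
pr('rack',[(61,294),(303,280),(310,473),(66,487)],.008,o)
pr('blocktop',[(64,330),(217,320),(219,377),(64,386)],.086,o)
o=(330,150)
pr('chamber',[(92,246),(690,203),(717,440),(115,492)],.046,o)
pr('key',[(628,285),(655,278),(662,342),(637,350)],.084,o)
# lid: edges at hinge
pr('lidtop',[(104,112),(590,76)],.165,o)
pr('fit',[(145,440),(180,345),(250,345),(278,410)],.015,o)
E
```

```text
rack [[0.5468, 0.2792], [0.5521, 0.1701], [0.4645, 0.1649], [0.4593, 0.2731]] mean [0.5057 0.2218]
   len 0.1092 ang -87.2
   len 0.0878 ang -176.6
   len 0.1083 ang 92.7
   len 0.0877 ang 3.9
blocktop [[0.5153, 0.2541], [0.5189, 0.1908], [0.495, 0.1892], [0.4918, 0.2531]] mean [0.5053 0.2218]
   len 0.0634 ang -86.8
   len 0.0240 ang -176.3
   len 0.0639 ang 92.8
   len 0.0235 ang 2.5
chamber [[0.5345, -0.0707], [0.5509, -0.3307], [0.4475, -0.3351], [0.4279, -0.0783]] mean [ 0.4902 -0.2037]
   len 0.2605 ang -86.4
   len 0.1035 ang -177.6
   len 0.2575 ang 94.4
   len 0.1069 ang 4.1
key [[0.5081, -0.29], [0.5109, -0.3014], [0.484, -0.3025], [0.4808, -0.292]] mean [ 0.496  -0.2965]
   len 0.0117 ang -76.0
   len 0.0269 ang -177.6
   len 0.0110 ang 107.1
   len 0.0273 ang 4.1
lidtop [[0.5627, -0.0694], [0.575, -0.2563]] mean [ 0.5688 -0.1628]
   len 0.1873 ang -86.2
   len 0.1873 ang 93.8
fit [[0.4535, -0.0941], [0.4956, -0.1107], [0.4953, -0.1417], [0.4662, -0.1531]] mean [ 0.4777 -0.1249]
   len 0.0453 ang -21.5
   len 0.0310 ang -90.6
   len 0.0313 ang -158.7
   len 0.0603 ang 102.2
```

```bash
cat >> h.py <<'E'
def plan(x,y,z,yaw=None,vmax=4.0,wmax=.12):
    s=read_state(); R=s['eef_rot']; d=(np.array([x,y,z])-s['tcp_pos'])*100
    y0=np.degrees(np.arctan2(R[1,0],R[0,0])); t=0
    if yaw is not None: t=-np.radians((yaw-y0+90)%180-90)   # tool turn
    n=int(max(np.ceil(np.linalg.norm(d)/vmax),np.ceil(abs(t)/wmax),1))
    print('clock',round(s['clock'],2),'tcp',np.round(s['tcp_pos'],4),'yaw',round(y0,2),'F',np.round(s['ft_force'],1),'w',round(s['width'],3),'n',n)
    rows=[]
    for i in range(n):
        a=y0-np.degrees(t)*i/n; a=np.radians(a)
        X=np.array([np.cos(a),np.sin(a),0]); Z=np.array([0,0,-1.]); Y=np.cross(Z,X)
        rows.append([round(float(q@d/n),2) for q in (X,Y,Z)]+[round(t/n,3)])
    for i in range(0,n,5): print([rows[i:i+5]])
E
python3 -c "
from h import *
plan(.5055,.2218,.2,3.2)"
```

```text
clock 1.35 tcp [ 0.2241 -0.5566  0.1807] yaw -68.07 F [-0.8 -1.6  0.3] w 0.998 n 21
[[[-2.94, -2.63, -0.09, np.float64(-0.059)], [-2.78, -2.8, -0.09, np.float64(-0.059)], [-2.61, -2.96, -0.09, np.float64(-0.059)], [-2.43, -3.11, -0.09, np.float64(-0.059)], [-2.24, -3.24, -0.09, np.float64(-0.059)]]]
[[[-2.04, -3.37, -0.09, np.float64(-0.059)], [-1.84, -3.49, -0.09, np.float64(-0.059)], [-1.63, -3.59, -0.09, np.float64(-0.059)], [-1.42, -3.68, -0.09, np.float64(-0.059)], [-1.2, -3.76, -0.09, np.float64(-0.059)]]]
[[[-0.97, -3.82, -0.09, np.float64(-0.059)], [-0.74, -3.87, -0.09, np.float64(-0.059)], [-0.51, -3.91, -0.09, np.float64(-0.059)], [-0.28, -3.93, -0.09, np.float64(-0.059)], [-0.05, -3.94, -0.09, np.float64(-0.059)]]]
[[[0.19, -3.94, -0.09, np.float64(-0.059)], [0.42, -3.92, -0.09, np.float64(-0.059)], [0.65, -3.89, -0.09, np.float64(-0.059)], [0.88, -3.84, -0.09, np.float64(-0.059)], [1.11, -3.78, -0.09, np.float64(-0.059)]]]
[[[1.33, -3.71, -0.09, np.float64(-0.059)]]]
```

Emit:
{"name": "step_arm", "arguments": {
  "steps": [
    [[-2.9, -2.6, -0.1, -0.06], [-2.8, -2.8, -0.1, -0.06], [-2.6, -3.0, -0.1, -0.06], [-2.4, -3.1, -0.1, -0.06], [-2.2, -3.2, -0.1, -0.06]]
  ],
  "jaw": 1
}}

```text
clock: 1.77
tcp_pos: [0.2913, -0.3704, 0.1856]
eef_rot: [[0.633, -0.774, 0.0], [-0.774, -0.633, -0.0], [0.0, -0.0, -1.0]]
ft_force: [1.2, 0.1, 0.7]
width: 1.002
```

Emit:
{"name": "step_arm", "arguments": {
  "steps": [
    [[-2.0, -3.4, -0.1, -0.06], [-1.8, -3.5, -0.1, -0.06], [-1.6, -3.6, -0.1, -0.06], [-1.4, -3.7, -0.1, -0.06], [-1.2, -3.8, -0.1, -0.06]]
  ]
}}

```text
clock: 2.18
tcp_pos: [0.359, -0.1847, 0.191]
eef_rot: [[0.833, -0.553, 0.001], [-0.553, -0.833, -0.001], [0.001, -0.0, -1.0]]
ft_force: [0.9, -0.5, -0.2]
width: 1.003
```

Emit:
{"name": "step_arm", "arguments": {
  "steps": [
    [[-1.0, -3.8, -0.1, -0.06], [-0.7, -3.9, -0.1, -0.06], [-0.5, -3.9, -0.1, -0.06], [-0.3, -3.9, -0.1, -0.06], [0, -3.9, -0.1, -0.06]]
  ]
}}

```text
clock: 2.6
tcp_pos: [0.4245, 0.0007, 0.1961]
eef_rot: [[0.96, -0.281, 0.001], [-0.281, -0.96, -0.0], [0.001, -0.0, -1.0]]
ft_force: [0.7, 0.5, 0.7]
width: 1.0
```

```bash
sed -i 's/round(t\/n,3)/round(float(t\/n),3)/' h.py; python3 -c "
from h import *
plan(.5055,.2218,.17,3.2)"
```

```text
clock 2.6 tcp [0.4245 0.0007 0.1961] yaw -16.33 F [0.7 0.5 0.7] w 1.0 n 6
[[[0.26, -3.92, 0.44, -0.057], [0.48, -3.89, 0.44, -0.057], [0.7, -3.86, 0.44, -0.057], [0.92, -3.81, 0.44, -0.057], [1.13, -3.76, 0.44, -0.057]]]
[[[1.35, -3.69, 0.44, -0.057]]]
```

Emit:
{"name": "step_arm", "arguments": {
  "steps": [
    [[0.3, -3.9, 0.4, -0.057], [0.5, -3.9, 0.4, -0.057], [0.7, -3.9, 0.4, -0.057], [0.9, -3.8, 0.4, -0.057], [1.1, -3.8, 0.4, -0.057]]
  ]
}}

```text
clock: 3.02
tcp_pos: [0.4926, 0.1854, 0.1756]
eef_rot: [[1.0, 0.0, 0.001], [0.0, -1.0, 0.0], [0.001, -0.0, -1.0]]
ft_force: [0.8, -0.7, 0.9]
width: 0.997
```

Emit:
{"name": "step_arm", "arguments": {
  "steps": [
    [[1.4, -3.7, 0.4, -0.057], [0, 0, 0, 0]]
  ]
}}

```text
clock: 3.18
tcp_pos: [0.5063, 0.2257, 0.1691]
eef_rot: [[0.998, 0.062, -0.003], [0.062, -0.998, 0.001], [-0.003, -0.002, -1.0]]
ft_force: [0.6, 0.6, -1.6]
width: 1.001
```

```bash
python3 -c "
from h import *
import cv2
plan(.5055,.2218,.051,3.2)
im=capture('wrist');cv2.imwrite('pics/w1.png',im[:,:,::-1])
print(camera_params('wrist')['T'])
for z,n in((.086,'top'),):
  for dx,dy in((12,33),(12,-33),(-12,-33),(-12,33)):
    a=np.radians(3.2);P=[.5055+(dx*np.cos(a)-dy*np.sin(a))/1e3,.2218+(dx*np.sin(a)+dy*np.cos(a))/1e3,z];print(pj(P,'wrist'))
"
```

```text
clock 3.18 tcp [0.5063 0.2257 0.1691] yaw 3.53 F [ 0.6  0.6 -1.6] w 1.001 n 3
[[[-0.03, 0.13, 3.94, 0.002], [-0.03, 0.13, 3.94, 0.002], [-0.03, 0.13, 3.94, 0.002]]]
[[ 0.99828043  0.05755402  0.01112288  0.50175115]
 [ 0.05853061 -0.9682524  -0.24302564  0.28979167]
 [-0.00321735  0.24325877 -0.96995609  0.37412959]
 [ 0.          0.          0.          1.        ]]
[343.14818948 156.74393319]
[342.11499602 233.25476859]
[314.30606634 233.15350784]
[313.78894896 156.6527139 ]
```

View pics/w1.png

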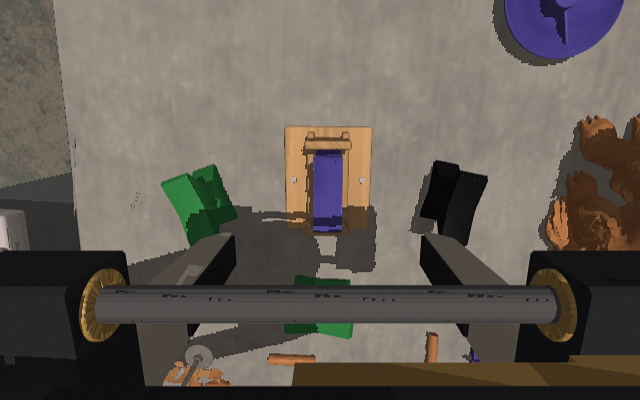

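The violet block's top sits at x 313–341, y 152–233 between the fingers, as predicted. I'll descend and grip.

Emit:
{"name": "step_arm", "arguments": {
  "steps": [
    [[-0.05, 0.15, 4.0, 0], [-0.05, 0.15, 4.0, 0], [0, 0.1, 3.8, 0], [0, 0, 0, 0]]
  ]
}}

```text
clock: 3.57
tcp_pos: [0.4994, 0.2131, 0.0456]
eef_rot: [[0.999, 0.053, -0.012], [0.053, -0.999, -0.004], [-0.012, 0.004, -1.0]]
ft_force: [-1.6, -0.2, -2.0]
width: 1.0
```

Emit:
{"name": "step_arm", "arguments": {
  "steps": [
    [[0, 0, 0, 0], [0, 0, 0, 0], [0, 0, 0, 0], [0, 0, 0, 0], [0, 0, 0, 0]]
  ],
  "jaw": -1
}}

```text
clock: 3.98
tcp_pos: [0.5074, 0.2166, 0.0562]
eef_rot: [[0.999, 0.054, 0.004], [0.054, -0.999, 0.001], [0.004, -0.001, -1.0]]
ft_force: [0.1, -1.1, -0.6]
width: 0.694
```

Emit:
{"name": "step_arm", "arguments": {
  "steps": [
    [[0, 0, 0, 0], [0, 0, 0, 0], [0, 0, 0, 0]]
  ]
}}

```text
clock: 4.23
tcp_pos: [0.5057, 0.2162, 0.054]
eef_rot: [[0.999, 0.054, 0.0], [0.054, -0.999, 0.0], [0.0, -0.0, -1.0]]
ft_force: [0.2, -0.0, -1.1]
width: 0.473
```

Emit:
{"name": "step_arm", "arguments": {
  "steps": [
    [[0, -0.5, 0.2, 0], [0, 0, 0, 0], [0, 0, 0, 0], [0, 0, 0, 0], [0, 0, 0, 0]]
  ]
}}

```text
clock: 4.65
tcp_pos: [0.5052, 0.2212, 0.0515]
eef_rot: [[0.999, 0.054, -0.0], [0.054, -0.999, -0.0], [-0.0, 0.0, -1.0]]
ft_force: [0.0, 0.9, -0.9]
width: 0.12
```

Emit:
{"name": "step_arm", "arguments": {
  "steps": [
    [[0, 0, 0, 0], [0, 0, 0, 0], [0, 0, 0, 0]]
  ]
}}

```text
clock: 4.9
tcp_pos: [0.5054, 0.2211, 0.0517]
eef_rot: [[0.999, 0.054, 0.0], [0.054, -0.999, 0.0], [0.0, -0.0, -1.0]]
ft_force: [0.7, -1.5, -1.2]
width: 0.005
```

```bash
python3 -c "
from h import *
import cv2
for n in ('wrist','top','scene'):
  im=capture(n);cv2.imwrite('pics/%s2.png'%n,im[:,:,::-1])
a=cv2.imread('pics/top2.png')[150:270,150:300]
b=cv2.imread('pics/scene2.png')[190:300,200:350]
cv2.imwrite('pics/c2.png',np.vstack([cv2.resize(a,(375,300)),cv2.resize(b,(375,275))]))
"
```

```text
(no output)
```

View pics/wrist2.png

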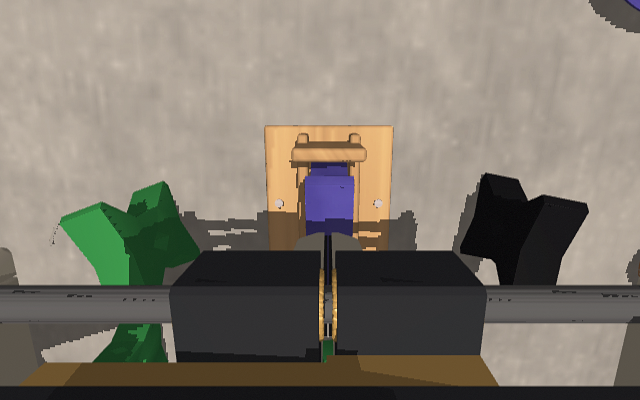

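View pics/c2.png

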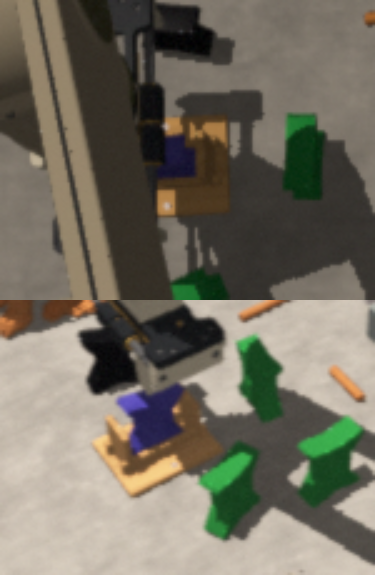

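```bash
python3 -c "
from h import *
import cv2
s=read_state();print(s['tcp_pos'],s['eef_rot'],s['width'])
c=np.array([.5055,.2218]);a=np.radians(3.2)
for z in (.086,):
  for dx,dy in((12,33),(12,-33),(-12,-33),(-12,33)):
    P=[.5055+(dx*np.cos(a)-dy*np.sin(a))/1e3,.2218+(dx*np.sin(a)+dy*np.cos(a))/1e3,z];print(pj(P,'wrist'),pj(P,'scene'),pj(P,'top'))
print('tcp',pj(s['tcp_pos'],'wrist'),pj(s['tcp_pos'],'scene'),pj(s['tcp_pos'],'top'))
for z in (.086,):
  for dx,dy in((45,55),(45,-55),(-45,-55),(-45,55)):
    P=[.5055+(dx*np.cos(a)-dy*np.sin(a))/1e3,.2218+(dx*np.sin(a)+dy*np.cos(a))/1e3,.008];print(pj(P,'wrist'),pj(P,'scene'))
im=cv2.imread('pics/wrist2.png')[110:310,220:440];cv2.imwrite('pics/wz2.png',cv2.resize(im,None,fx=3,fy=3,interpolation=2)[:600])
im=cv2.imread('pics/scene2.png')[200:290,210:320];cv2.imwrite('pics/sz2.png',cv2.resize(im,None,fx=6,fy=6,interpolation=2)[:600])
im=cv2.imread('pics/scene0.png')[200:290,210:340];cv2.imwrite('pics/sz0.png',cv2.resize(im,None,fx=6,fy=6,interpolation=2)[:600])
"
```

```text
[0.50531258 0.2210876  0.05165911] [[ 9.98547184e-01  5.38843300e-02 -1.30242081e-05]
 [ 5.38843301e-02 -9.98547184e-01  1.18376070e-05]
 [-1.23674248e-05 -1.25222098e-05 -1.00000000e+00]] 0.003474028915695986
[353.79844127 182.06361562] [247.41670071 228.99804992] [191.75721765 205.46553114]
[351.82546111 302.95885355] [270.31986338 218.52339035] [223.61884504 203.39974476]
[307.10238854 303.03838764] [275.04712069 223.84430809] [223.91552023 214.80037513]
[304.92946134 182.16218992] [251.94946755 234.63705925] [191.90290748 216.88307314]
tcp [328.7590169  225.70885423] [262.86257889 235.74057902] [212.18658382 213.01076458]
[393.94505962 129.02999852] [237.64658614 245.7867788 ]
[387.66852206 275.34621361] [273.44497529 228.85743828]
[270.26099755 275.56139461] [290.63170745 248.55534808]
[263.6392529  129.30646578] [253.74603466 267.38830505]
```

View pics/wz2.png

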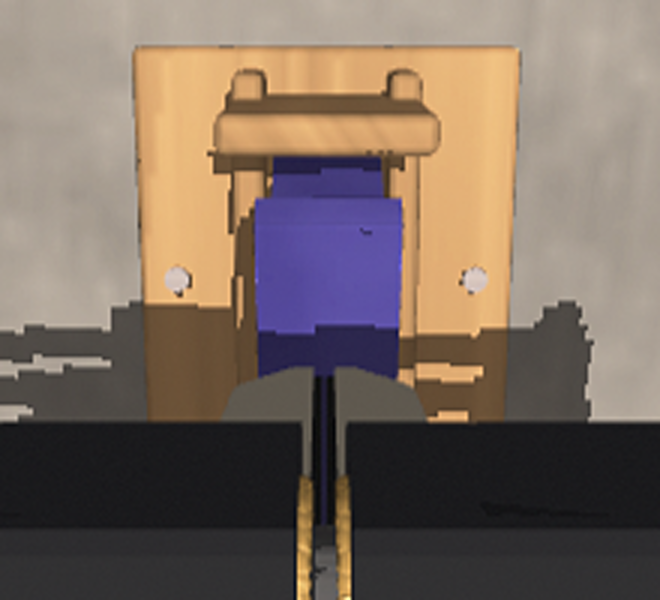

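View pics/sz2.png

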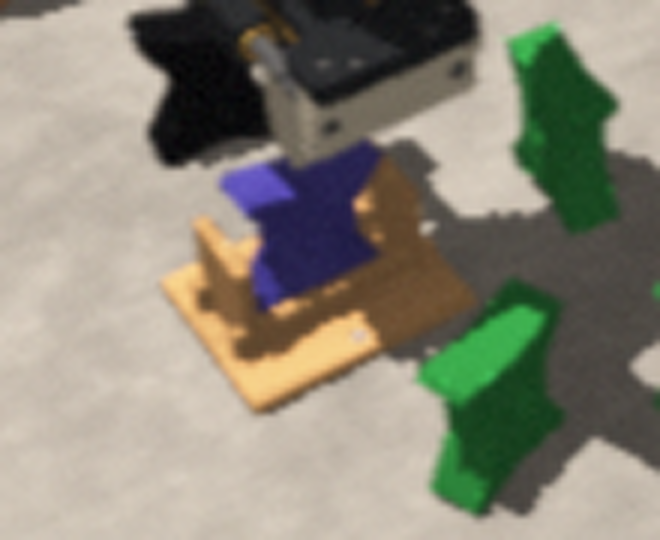

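View pics/sz0.png

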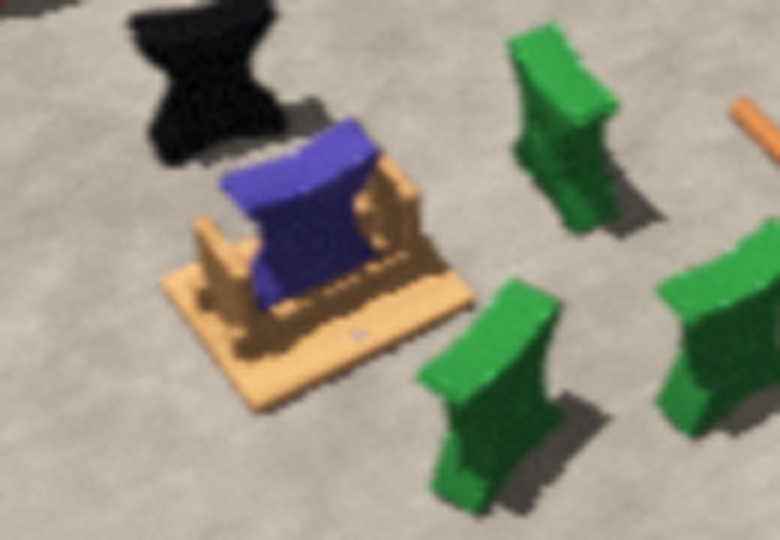

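```bash
python3 -c "
from h import *
s=read_state();p=s['tcp_pos']
for dz in (0,.02,.035,.05):
  for dy in (0,.0075):
    print(dz,dy,pj(p+[0,dy,dz],'wrist'),pj(p+[-.01,dy,dz],'scene'))
"
```

```text
0 0 [328.7590169  225.70885423] [264.5769466  238.12771709]
0 0.0075 [329.43719868 213.88931046] [261.93281402 239.25988013]
0.02 0 [328.87583847 236.96187418] [263.88198137 232.70178186]
0.02 0.0075 [329.62318121 224.06210175] [261.20075547 233.83183383]
0.035 0 [328.97992712 246.98837673] [263.3486332  228.53767043]
0.035 0.0075 [329.78915969 233.14072034] [260.63889962 229.66580158]
0.05 0 [329.10225956 258.77224001] [262.804544   224.28969852]
0.05 0.0075 [329.98455194 243.82820056] [260.06569235 225.41560107]
```

```bash
python3 -c "
from h import *
s=read_state();p=s['tcp_pos'];R=s['eef_rot']
for z in (0,-.0188,-.033,-.05):
  print(z,[np.round(pj(p+R@np.array([x,y,z]),'wrist')).tolist() for x in (-.0465,.0465) for y in (-.0075,.0075)])
import cv2
im=cv2.imread('pics/w1.png')[210:330,180:480];cv2.imwrite('pics/wz1.png',cv2.resize(im,None,fx=2.5,fy=2.5,interpolation=2)[:600])
"
```

```text
0 [[252.0, 214.0], [253.0, 237.0], [406.0, 214.0], [404.0, 237.0]]
-0.0188 [[245.0, 223.0], [246.0, 249.0], [413.0, 223.0], [412.0, 249.0]]
-0.033 [[238.0, 232.0], [240.0, 259.0], [420.0, 232.0], [418.0, 259.0]]
-0.05 [[229.0, 244.0], [231.0, 273.0], [429.0, 244.0], [427.0, 273.0]]
```

View pics/wz1.png

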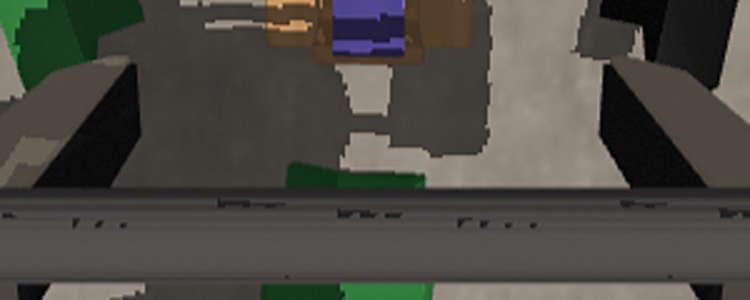

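The wrist view (tips at y≈232), the scene view and the full closure all agree. The real fingertips are about 34 mm short of the reported TCP, so the fingers shut just above the block's top (z≈0.085). I'll open, go 3.4 cm lower and watch the force.

Emit:
{"name": "step_arm", "arguments": {
  "steps": [
    [[0, 0, 0, 0], [0, 0, 0, 0], [0, 0, 0, 0], [0, 0, 0, 0], [0, 0, 0, 0]]
  ],
  "jaw": 0.2
}}

```text
clock: 5.47
tcp_pos: [0.5053, 0.2211, 0.0516]
eef_rot: [[0.999, 0.054, 0.0], [0.054, -0.999, -0.0], [0.0, 0.0, -1.0]]
ft_force: [-0.2, 1.3, 0.5]
width: 0.316
```

Emit:
{"name": "step_arm", "arguments": {
  "steps": [
    [[0, 0, 0, 0], [0, 0, 0, 0], [0, 0, 0, 0], [0, 0, 0, 0]]
  ]
}}

```text
clock: 5.8
tcp_pos: [0.5053, 0.2211, 0.0517]
eef_rot: [[0.999, 0.054, 0.0], [0.054, -0.999, 0.0], [0.0, -0.0, -1.0]]
ft_force: [0.0, 0.2, 0.2]
width: 0.584
```

Emit:
{"name": "step_arm", "arguments": {
  "steps": [
    [[0, 0, 0.8, 0], [0, 0, 0.8, 0], [0, 0, 0, 0], [0, 0, 0, 0]]
  ]
}}

```text
clock: 6.13
tcp_pos: [0.5042, 0.2208, 0.0343]
eef_rot: [[0.999, 0.054, -0.002], [0.054, -0.999, -0.001], [-0.002, 0.001, -1.0]]
ft_force: [0.0, -0.3, 0.0]
width: 0.597
```

Emit:
{"name": "step_arm", "arguments": {
  "steps": [
    [[0, 0, 0.8, 0], [0, 0, 0.8, 0], [0, 0, 0, 0], [0, 0, 0, 0]]
  ]
}}

```text
clock: 6.47
tcp_pos: [0.5045, 0.2209, 0.0186]
eef_rot: [[0.999, 0.054, -0.002], [0.054, -0.999, -0.001], [-0.002, 0.0, -1.0]]
ft_force: [-0.3, -0.3, -0.1]
width: 0.6
```

```bash
python3 -c "
from h import *
import cv2
for n in ('wrist','scene'):
  im=capture(n);cv2.imwrite('pics/%s3.png'%n,im[:,:,::-1])
a=cv2.resize(cv2.imread('pics/wrist3.png')[110:330,220:440],(440,440),interpolation=2)
b=cv2.resize(cv2.imread('pics/scene3.png')[190:290,210:290],(352,440),interpolation=2)
cv2.imwrite('pics/c3.png',np.hstack([a,b]))
"
```

```text
(no output)
```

View pics/c3.png

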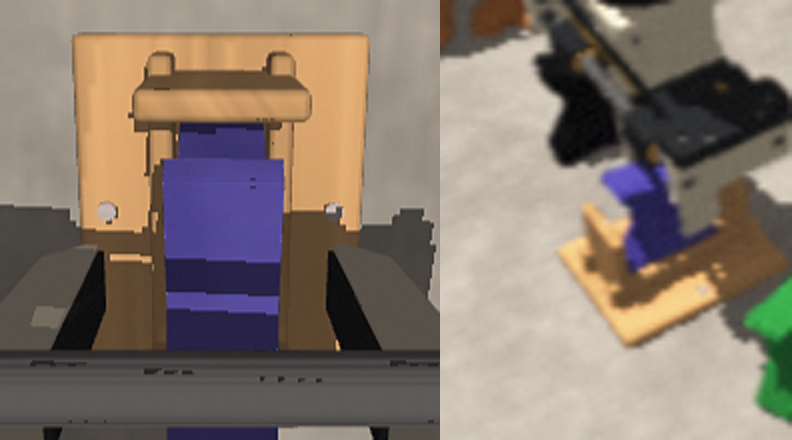

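Emit:
{"name": "step_arm", "arguments": {
  "steps": [
    [[0, 0, 0, 0], [0, 0, 0, 0], [0, 0, 0, 0], [0, 0, 0, 0], [0, 0, 0, 0]]
  ],
  "jaw": -1
}}

```text
clock: 6.98
tcp_pos: [0.5054, 0.2212, 0.0198]
eef_rot: [[0.999, 0.054, 0.0], [0.054, -0.999, 0.0], [0.0, -0.0, -1.0]]
ft_force: [0.7, 0.3, -0.4]
width: 0.288
```

Emit:
{"name": "step_arm", "arguments": {
  "steps": [
    [[0, 0, 0, 0], [0, 0, 0, 0]]
  ]
}}

```text
clock: 7.15
tcp_pos: [0.5054, 0.2211, 0.0197]
eef_rot: [[0.999, 0.054, 0.0], [0.054, -0.999, 0.0], [0.0, -0.0, -1.0]]
ft_force: [-0.4, -0.2, 1.3]
width: 0.261
```

Emit:
{"name": "step_arm", "arguments": {
  "steps": [
    [[0, 0, -0.7, 0], [0, 0, -1.5, 0], [0, 0, -2.5, 0], [0, 0, -2.5, 0], [0, 0, -2.0, 0]]
  ]
}}

```text
clock: 7.57
tcp_pos: [0.5056, 0.2212, 0.1139]
eef_rot: [[0.999, 0.054, 0.001], [0.054, -0.999, 0.0], [0.001, -0.0, -1.0]]
ft_force: [1.0, 0.9, -1.0]
width: 0.26
```

Emit:
{"name": "step_arm", "arguments": {
  "steps": [
    [[-1, -2.5, -0.5, 0], [-1, -3.5, 0, 0], [-1, -3.5, 0, 0], [-1, -3.5, 0, 0], [-1, -2, 0, 0]]
  ]
}}

```text
clock: 7.98
tcp_pos: [0.4462, 0.3712, 0.1173]
eef_rot: [[0.998, 0.055, 0.0], [0.055, -0.998, 0.001], [0.0, -0.001, -1.0]]
ft_force: [1.1, -0.5, -1.7]
width: 0.261
```

Emit:
{"name": "step_arm", "arguments": {
  "steps": [
    [[0, -1.0, 0, 0], [0, 0, 0, 0], [0, 0, 0, 0], [0, 0, 0, 0]]
  ]
}}

```text
clock: 8.32
tcp_pos: [0.4474, 0.377, 0.1166]
eef_rot: [[0.999, 0.053, 0.0], [0.053, -0.999, -0.001], [0.0, 0.001, -1.0]]
ft_force: [-0.5, 0.1, -1.1]
width: 0.261
```

```bash
python3 -c "
from h import *
import cv2
im=capture('scene');cv2.imwrite('pics/s4.png',im[:,:,::-1]);im=capture('top');cv2.imwrite('pics/t4.png',im[:,:,::-1])
plan(.455,.382,.014)
a=cv2.resize(cv2.imread('pics/t4.png')[120:320,20:270],(500,400),interpolation=2)
b=cv2.resize(cv2.imread('pics/s4.png')[150:330,110:260],(333,400),interpolation=2)
cv2.imwrite('pics/c4.png',np.hstack([a,b])[:,:800])
"
```

```text
clock 8.42 tcp [0.4475 0.3769 0.1167] yaw 2.99 F [ 0.1 -0.1 -1.4] w 0.259 n 3
[[[0.26, -0.16, 3.42, 0.0], [0.26, -0.16, 3.42, 0.0], [0.26, -0.16, 3.42, 0.0]]]
```

View pics/c4.png

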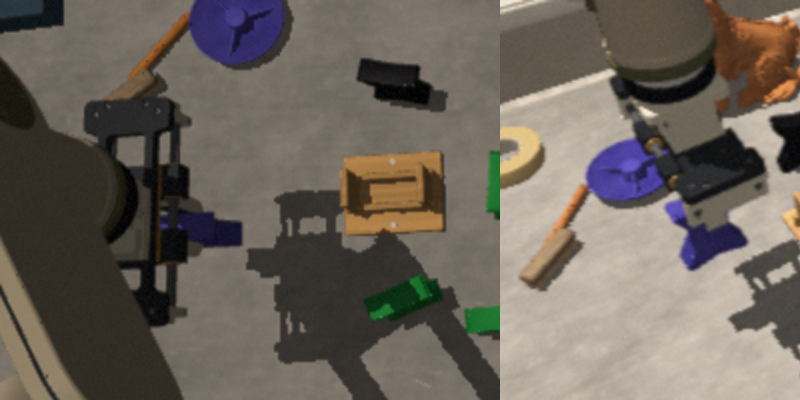

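The block hangs upright in the jaws, clear of everything, with free bench below. I'll lower it, release, raise, and tip it.

Emit:
{"name": "step_arm", "arguments": {
  "steps": [
    [[0, 0, 3, 0], [0, 0, 3, 0], [0, 0, 3, 0], [0, 0, 1, 0], [0, 0, 0, 0]]
  ]
}}

```text
clock: 8.83
tcp_pos: [0.4454, 0.3759, 0.0139]
eef_rot: [[0.999, 0.053, -0.004], [0.053, -0.999, -0.003], [-0.004, 0.003, -1.0]]
ft_force: [0.0, -0.8, -0.6]
width: 0.259
```

Emit:
{"name": "step_arm", "arguments": {
  "steps": [
    [[0, 0, 0, 0], [0, 0, 0, 0], [0, 0, 0, 0]]
  ]
}}

```text
clock: 9.08
tcp_pos: [0.4482, 0.379, 0.0188]
eef_rot: [[0.999, 0.054, 0.003], [0.054, -0.999, 0.002], [0.003, -0.002, -1.0]]
ft_force: [-0.1, -0.1, -1.7]
width: 0.261
```

Emit:
{"name": "step_arm", "arguments": {
  "steps": [
    [[0, 0, 0.3, 0], [0, 0, 0, 0], [0, 0, 0, 0], [0, 0, 0, 0]]
  ]
}}

```text
clock: 9.42
tcp_pos: [0.4467, 0.3783, 0.0138]
eef_rot: [[0.999, 0.054, 0.0], [0.054, -0.999, 0.0], [0.0, -0.0, -1.0]]
ft_force: [0.6, -0.2, -0.7]
width: 0.257
```

Emit:
{"name": "step_arm", "arguments": {
  "steps": [
    [[0, 0, 0.2, 0], [0, 0, 0, 0], [0, 0, 0, 0], [0, 0, 0, 0]]
  ]
}}

```text
clock: 9.75
tcp_pos: [0.4467, 0.3782, 0.0116]
eef_rot: [[0.999, 0.054, -0.0], [0.054, -0.999, -0.0], [-0.0, 0.0, -1.0]]
ft_force: [-0.3, -0.2, -0.8]
width: 0.256
```

Emit:
{"name": "step_arm", "arguments": {
  "steps": [
    [[0, 0, 0, 0], [0, 0, 0, 0], [0, 0, 0, 0], [0, 0, 0, 0], [0, 0, 0, 0]]
  ],
  "jaw": 0.8
}}

```text
clock: 10.17
tcp_pos: [0.4468, 0.3782, 0.0117]
eef_rot: [[0.999, 0.054, 0.0], [0.054, -0.999, 0.0], [0.0, -0.0, -1.0]]
ft_force: [0.4, -0.2, 1.1]
width: 0.566
```

Emit:
{"name": "step_arm", "arguments": {
  "steps": [
    [[0, 0, 0, 0], [0, 0, 0, 0], [0, 0, 0, 0], [0, 0, 0, 0], [0, 0, 0, 0]]
  ]
}}

```text
clock: 10.58
tcp_pos: [0.4467, 0.3782, 0.0116]
eef_rot: [[0.999, 0.054, -0.0], [0.054, -0.999, -0.0], [-0.0, 0.0, -1.0]]
ft_force: [-0.3, 0.1, 0.5]
width: 0.889
```

```bash
python3 -c "
from h import *
import cv2
plan(.455,.382,.014)
im=capture('scene');cv2.imwrite('pics/s5.png',im[:,:,::-1]);im=capture('wrist');cv2.imwrite('pics/w5.png',im[:,:,::-1])
a=cv2.resize(cv2.imread('pics/w5.png')[110:330,220:440],(440,440),interpolation=2)
b=cv2.resize(cv2.imread('pics/s5.png')[190:310,150:240],(330,440),interpolation=2)
cv2.imwrite('pics/c5.png',np.hstack([a,b])[:,:800])
"
```

```text
clock 10.58 tcp [0.4467 0.3782 0.0116] yaw 3.09 F [-0.3  0.1  0.5] w 0.889 n 1
[[[0.84, -0.34, -0.24, 0.0]]]
```

View pics/c5.png

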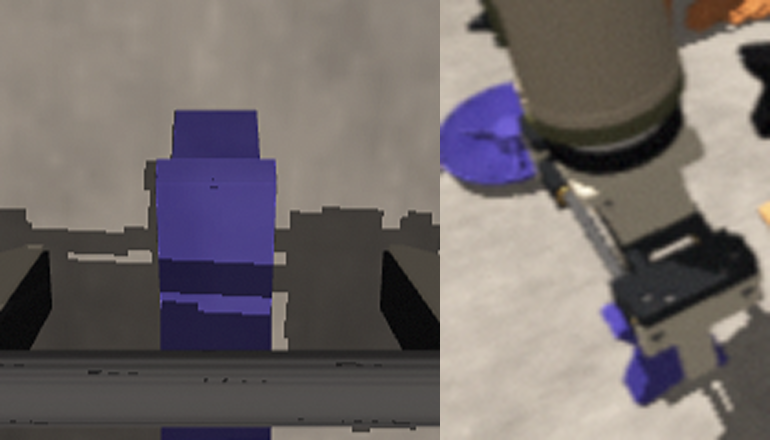

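Emit:
{"name": "step_arm", "arguments": {
  "steps": [
    [[0, 0, -1.2, 0], [0, 0, -1.2, 0], [0, 0, 0, 0], [0, 0, 0, 0], [0, 0, 0, 0]]
  ],
  "jaw": 1
}}

```text
clock: 11.1
tcp_pos: [0.4471, 0.3785, 0.0362]
eef_rot: [[0.999, 0.054, 0.001], [0.054, -0.999, 0.001], [0.001, -0.001, -1.0]]
ft_force: [1.5, 0.1, -0.1]
width: 1.001
```

Emit:
{"name": "step_arm", "arguments": {
  "steps": [
    [[1.2, 0, 0, 0], [1.2, 0, 0, 0], [0.8, 0, 0, 0], [0.8, 0, 0, 0], [0.8, 0, 0, 0]]
  ]
}}

```text
clock: 11.52
tcp_pos: [0.4949, 0.3806, 0.0352]
eef_rot: [[0.999, 0.054, -0.001], [0.054, -0.999, -0.0], [-0.001, 0.0, -1.0]]
ft_force: [-0.7, -0.3, 0.2]
width: 1.001
```

Emit:
{"name": "step_arm", "arguments": {
  "steps": [
    [[0.8, 0, 0, 0], [0.8, 0, 0, 0], [0, 0, -0.5, 0], [0, 0, -1, 0], [0, 0, -2, 0]]
  ]
}}

```text
clock: 11.93
tcp_pos: [0.5088, 0.3806, 0.0688]
eef_rot: [[0.999, 0.054, -0.004], [0.054, -0.999, -0.003], [-0.004, 0.002, -1.0]]
ft_force: [-0.3, 0.5, 0.4]
width: 0.999
```

```bash
python3 -c "
from h import *
import cv2
plan(.455,.382,.014)
im=capture('scene');cv2.imwrite('pics/s6.png',im[:,:,::-1]);im=capture('wrist');cv2.imwrite('pics/w6.png',im[:,:,::-1])
a=cv2.resize(cv2.imread('pics/w6.png')[:,100:540],(440,400),interpolation=2)
b=cv2.resize(cv2.imread('pics/s6.png')[190:310,150:240],(300,400),interpolation=2)
cv2.imwrite('pics/c6.png',np.hstack([a,b])[:,:800])
"
```

```text
clock 11.93 tcp [0.5088 0.3806 0.0688] yaw 3.09 F [-0.3  0.5  0.4] w 0.999 n 2
[[[-2.68, -0.22, 2.74, 0.0], [-2.68, -0.22, 2.74, 0.0]]]
```

View pics/c6.png

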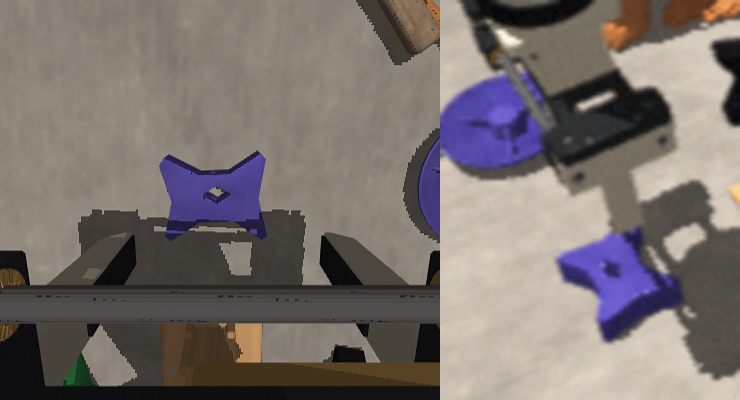

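The block lies flat with its hole at about (316,194) in the wrist view. Now I'll rise, turn the jaw across the waist, and measure.

Emit:
{"name": "step_arm", "arguments": {
  "steps": [
    [[0, 0, -2, -0.12], [0, 0, -2, -0.12], [0, 0, 0, -0.12], [0, 0, 0, -0.12], [0, 0, 0, -0.12]]
  ]
}}

```text
clock: 12.45
tcp_pos: [0.5107, 0.3821, 0.1114]
eef_rot: [[0.79, 0.613, 0.001], [0.613, -0.79, 0.001], [0.002, 0.0, -1.0]]
ft_force: [-0.5, -0.8, 0.2]
width: 1.002
```

Emit:
{"name": "step_arm", "arguments": {
  "steps": [
    [[0, 0, 0, -0.12], [0, 0, 0, -0.12], [0, 0, 0, -0.12], [0, 0, 0, -0.12], [0, 0, 0, -0.12]]
  ]
}}

```text
clock: 12.87
tcp_pos: [0.5103, 0.3818, 0.1107]
eef_rot: [[0.306, 0.952, 0.0], [0.952, -0.306, 0.0], [0.0, 0.0, -1.0]]
ft_force: [0.1, 0.5, -0.3]
width: 0.998
```

Emit:
{"name": "step_arm", "arguments": {
  "steps": [
    [[0, 0, 0, -0.12], [0, 0, 0, -0.12], [0, 0, 0, -0.12], [0, 0, 0, 0], [0, 0, 0, 0]]
  ]
}}

```text
clock: 13.28
tcp_pos: [0.5104, 0.3818, 0.1107]
eef_rot: [[-0.04, 0.999, 0.0], [0.999, 0.04, 0.0], [0.0, 0.0, -1.0]]
ft_force: [0.6, -0.8, 0.7]
width: 1.0
```

```bash
python3 -c "
from h import *
import cv2
plan(.47,.38,.07)
im=capture('wrist');cv2.imwrite('pics/w7.png',im[:,:,::-1]); np.save('T7.npy',camera_params('wrist')['T'])
"
```

```text
clock 13.28 tcp [0.5104 0.3818 0.1107] yaw 92.27 F [ 0.6 -0.8  0.7] w 1.0 n 2
[[[-0.01, -2.02, 2.03, 0.0], [-0.01, -2.02, 2.03, 0.0]]]
```

View pics/w7.png

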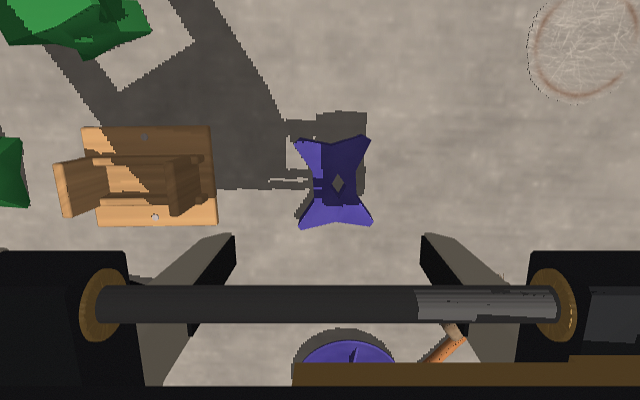

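```bash
python3 -c "
from h import *
import cv2
im=cv2.imread('pics/w7.png')[120:240,270:400];cv2.imwrite('pics/z7.png',cv2.resize(im,None,fx=5,fy=5,interpolation=2))
"
```

```text
(no output)
```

View pics/z7.png

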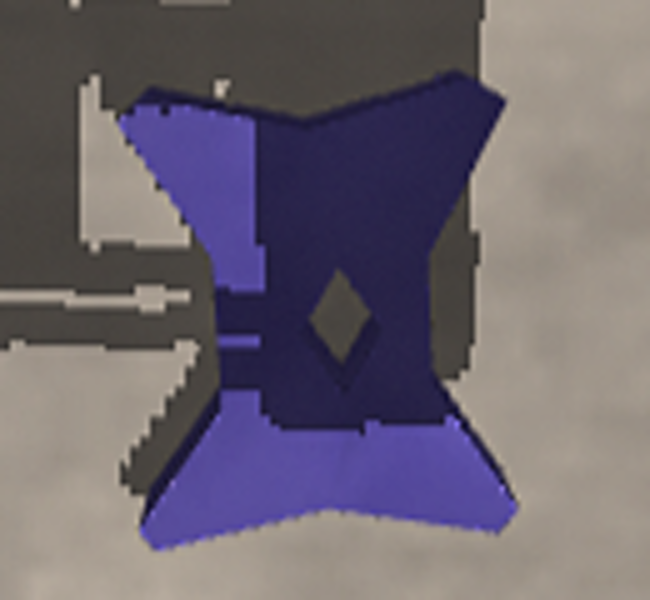

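```bash
python3 -c "
from h import *
T=np.load('T7.npy')
P=[bp([(x+.5)/5-.5+270,(y+.5)/5-.5+120],.024,'wrist',T)[:2] for x,y in [(130,110),(488,92),(508,520),(150,540),(340,312)]]
P=np.array(P);print(np.round(P,4),P[:4].mean(0))
u=(P[0]+P[1]-P[2]-P[3])/2;print(np.linalg.norm(u),np.degrees(np.arctan2(u[1],u[0])))
v=(P[0]+P[3]-P[2]-P[1])/2;print(np.linalg.norm(v),np.degrees(np.arctan2(v[1],v[0])))
plan(P[:4].mean(0)[0],P[:4].mean(0)[1],.03,np.degrees(np.arctan2(v[1],v[0])))
"
```

```text
[[0.4668 0.3538]
 [0.4616 0.4121]
 [0.5345 0.4204]
 [0.5405 0.3585]
 [0.499  0.3896]] [0.50086193 0.38619082]
0.07355326222025155 -174.92831039050446
0.06031853111168919 -84.65843543505453
clock 13.33 tcp [0.5105 0.3817 0.1107] yaw 92.23 F [ 0.2 -0.1  0.2] w 0.997 n 3
[[[0.16, -0.31, 2.69, -0.018], [0.17, -0.31, 2.69, -0.018], [0.17, -0.31, 2.69, -0.018]]]
```

```bash
python3 -c "
from h import *
import cv2
im=capture('scene').copy()[:,:,::-1].copy();s=read_state();p=s['tcp_pos'];R=s['eef_rot']
k=5;x0,y0=150,140
im=cv2.resize(im[y0:260,x0:290],None,fx=k,fy=k,interpolation=2)
for z,c in ((0,(0,0,255)),(-.034,(0,255,0)),(-.084,(255,0,0)),(-.099,(0,255,255)),(-.118,(255,0,255))):
  for x in (-.064,-.0465,.0465,.064):
    q=pj(p+R@np.array([x,0,z]),'scene');cv2.circle(im,(int((q[0]-x0)*k),int((q[1]-y0)*k)),3,c,-1)
  q=pj(p+R@np.array([-.094,0,z]),'scene');cv2.circle(im,(int((q[0]-x0)*k),int((q[1]-y0)*k)),6,c,1)
  q=pj(p+R@np.array([.094,0,z]),'scene');cv2.circle(im,(int((q[0]-x0)*k),int((q[1]-y0)*k)),6,c,1)
cv2.imwrite('pics/z8.png',im)
"
```

```text
(no output)
```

View pics/z8.png

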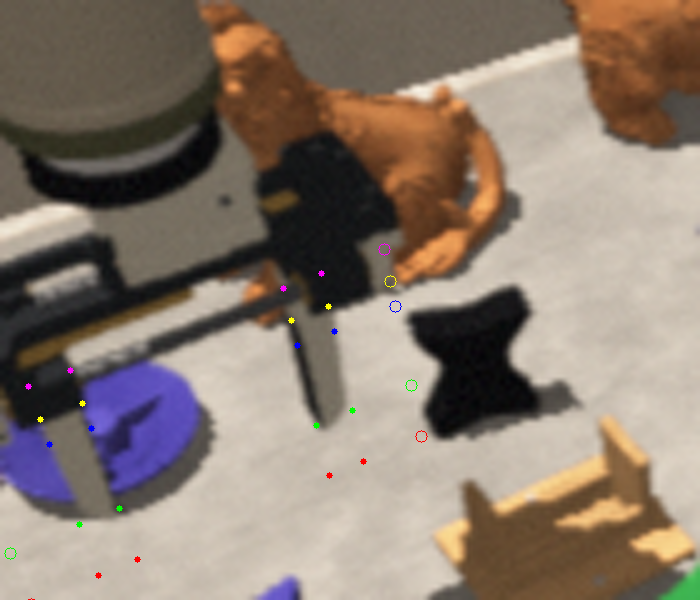

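The overlay puts the fingertips about 33 mm behind the reported TCP and the body about 67 mm above the tips. I'll use that, going down over the waist.

```bash
python3 -c "
from h import *
plan(.5003,.387,-.018,95)"
```

```text
clock 13.38 tcp [0.5105 0.3817 0.1107] yaw 92.26 F [ 0.8 -0.2  0.1] w 1.001 n 4
[[[0.14, -0.25, 3.22, -0.012], [0.15, -0.25, 3.22, -0.012], [0.15, -0.25, 3.22, -0.012], [0.15, -0.24, 3.22, -0.012]]]
```

Emit:
{"name": "step_arm", "arguments": {
  "steps": [
    [[0.3, -0.5, 3.0, -0.024], [0.3, -0.5, 3.0, -0.024], [0, 0, 3.0, 0], [0, 0, 2.0, 0], [0, 0, 1.0, 0]]
  ],
  "jaw": 0.6
}}

```text
clock: 13.8
tcp_pos: [0.4979, 0.3857, -0.0132]
eef_rot: [[-0.089, 0.996, -0.004], [0.996, 0.089, -0.003], [-0.002, -0.005, -1.0]]
ft_force: [0.0, -0.2, -0.7]
width: 0.799
```

Emit:
{"name": "step_arm", "arguments": {
  "steps": [
    [[0, 0, 0.5, 0], [0, 0, 0, 0], [0, 0, 0, 0], [0, 0, 0, 0], [0, 0, 0, 0]]
  ]
}}

```text
clock: 14.22
tcp_pos: [0.5017, 0.388, -0.0123]
eef_rot: [[-0.091, 0.996, 0.003], [0.996, 0.091, 0.002], [0.002, 0.003, -1.0]]
ft_force: [0.3, -0.3, 1.0]
width: 0.802
```

```bash
python3 -c "
from h import *
plan(.5003,.387,-.024,95)
import cv2
im=capture('wrist');cv2.imwrite('pics/w9.png',im[:,:,::-1])"
```

```text
clock 14.22 tcp [ 0.5017  0.388  -0.0123] yaw 95.21 F [ 0.3 -0.3  1. ] w 0.802 n 1
[[[-0.08, -0.15, 1.17, 0.004]]]
```

View pics/w9.png

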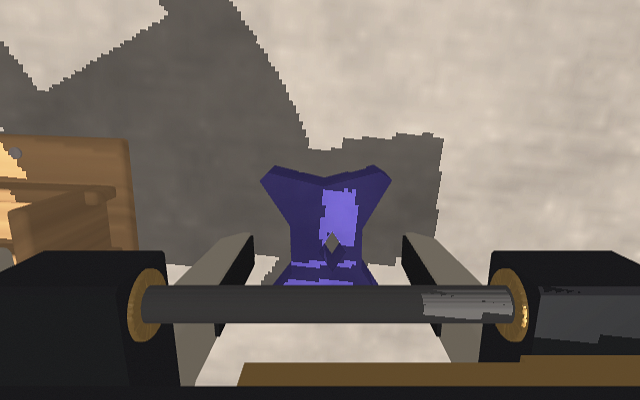

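Emit:
{"name": "step_arm", "arguments": {
  "steps": [
    [[0, -0.1, 0.5, 0], [0, 0, 0.5, 0], [0, 0, 0, 0], [0, 0, 0, 0]]
  ]
}}

```text
clock: 14.6
tcp_pos: [0.4987, 0.3866, -0.0252]
eef_rot: [[-0.091, 0.996, -0.001], [0.996, 0.091, -0.001], [-0.001, -0.001, -1.0]]
ft_force: [-0.1, -0.2, -0.3]
width: 0.803
```

Emit:
{"name": "step_arm", "arguments": {
  "steps": [
    [[0, 0, 0, 0], [0, 0, 0, 0], [0, 0, 0, 0], [0, 0, 0, 0], [0, 0, 0, 0]]
  ],
  "jaw": -1
}}

```text
clock: 15.02
tcp_pos: [0.4994, 0.3871, -0.0242]
eef_rot: [[-0.091, 0.996, 0.0], [0.996, 0.091, 0.0], [0.0, 0.0, -1.0]]
ft_force: [-0.2, -0.4, -0.9]
width: 0.494
```

Emit:
{"name": "step_arm", "arguments": {
  "steps": [
    [[0, 0, 0, 0], [0, 0, 0, 0], [0, 0, 0, 0]]
  ]
}}

```text
clock: 15.27
tcp_pos: [0.4994, 0.387, -0.0243]
eef_rot: [[-0.091, 0.996, 0.0], [0.996, 0.091, 0.0], [0.0, 0.0, -1.0]]
ft_force: [-0.7, -0.7, 0.6]
width: 0.409
```

Emit:
{"name": "step_arm", "arguments": {
  "steps": [
    [[0, 0, -1.0, 0], [0, 0, -2.5, 0], [0, 0, -3.5, 0], [0, 0, -3.5, 0], [0, 0, -2.0, 0]]
  ]
}}

```text
clock: 15.68
tcp_pos: [0.5009, 0.3881, 0.1059]
eef_rot: [[-0.091, 0.996, 0.004], [0.996, 0.091, 0.003], [0.002, 0.004, -1.0]]
ft_force: [0.7, 1.3, 0.1]
width: 0.409
```

```bash
python3 -c "
from h import *
plan(.4867,-.196,.10,93.8)"
```

```text
clock 15.68 tcp [0.5009 0.3881 0.1059] yaw 95.23 F [0.7 1.3 0.1] w 0.409 n 15
[[[-3.87, -0.45, 0.04, 0.002], [-3.87, -0.44, 0.04, 0.002], [-3.87, -0.44, 0.04, 0.002], [-3.87, -0.43, 0.04, 0.002], [-3.87, -0.42, 0.04, 0.002]]]
[[[-3.87, -0.42, 0.04, 0.002], [-3.87, -0.41, 0.04, 0.002], [-3.87, -0.4, 0.04, 0.002], [-3.87, -0.4, 0.04, 0.002], [-3.88, -0.39, 0.04, 0.002]]]
[[[-3.88, -0.38, 0.04, 0.002], [-3.88, -0.38, 0.04, 0.002], [-3.88, -0.37, 0.04, 0.002], [-3.88, -0.37, 0.04, 0.002], [-3.88, -0.36, 0.04, 0.002]]]
```

Emit:
{"name": "step_arm", "arguments": {
  "steps": [
    [[-2.0, -0.3, 0, 0], [-3.5, -0.4, 0, 0], [-3.9, -0.4, 0, 0], [-3.9, -0.4, 0, 0], [-3.9, -0.4, 0, 0]]
  ]
}}

```text
clock: 16.1
tcp_pos: [0.4957, 0.2126, 0.1013]
eef_rot: [[-0.092, 0.996, 0.001], [0.996, 0.092, 0.0], [0.0, 0.001, -1.0]]
ft_force: [0.8, -0.3, -1.2]
width: 0.407
```

Emit:
{"name": "step_arm", "arguments": {
  "steps": [
    [[-3.9, -0.4, 0, 0.005], [-3.9, -0.4, 0, 0.005], [-3.9, -0.4, 0, 0.005], [-3.9, -0.4, 0, 0.005], [-3.9, -0.4, 0, 0.005]]
  ]
}}

```text
clock: 16.52
tcp_pos: [0.4917, 0.0163, 0.1015]
eef_rot: [[-0.066, 0.998, 0.001], [0.998, 0.066, -0.0], [-0.0, 0.001, -1.0]]
ft_force: [1.0, 0.3, -0.9]
width: 0.411
```

Emit:
{"name": "step_arm", "arguments": {
  "steps": [
    [[-3.9, -0.4, 0, 0], [-3.5, -0.4, 0, 0], [-2.5, -0.4, 0, 0], [0, 0, 0, 0], [0, 0, 0, 0]]
  ]
}}

```text
clock: 16.93
tcp_pos: [0.4865, -0.0827, 0.1013]
eef_rot: [[-0.063, 0.998, 0.001], [0.998, 0.063, 0.0], [0.0, 0.001, -1.0]]
ft_force: [-0.0, -1.0, -0.5]
width: 0.407
```

```bash
python3 -c "
from h import *
plan(.4867,-.196,.10,93.8)
import cv2
im=capture('wrist');cv2.imwrite('pics/w10.png',im[:,:,::-1]);np.save('T10.npy',camera_params('wrist')['T'])
im=capture('top');cv2.imwrite('pics/t10.png',cv2.resize(im[130:280,310:510,::-1],None,fx=4,fy=4,interpolation=2))"
```

```text
clock 16.93 tcp [ 0.4865 -0.0827  0.1013] yaw 93.62 F [-0.  -1.  -0.5] w 0.407 n 3
[[[-3.77, -0.23, 0.04, -0.001], [-3.77, -0.24, 0.04, -0.001], [-3.77, -0.24, 0.04, -0.001]]]
```

View pics/w10.png

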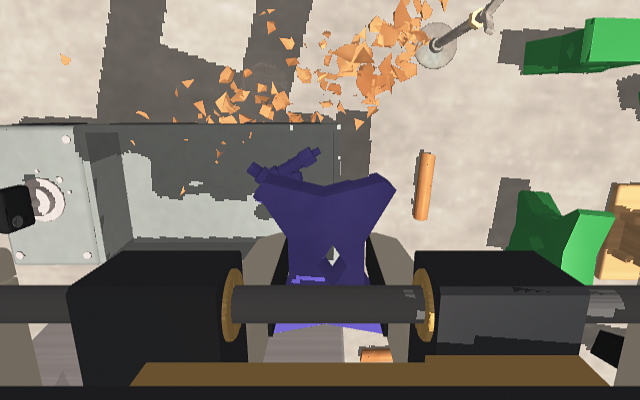

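View pics/t10.png

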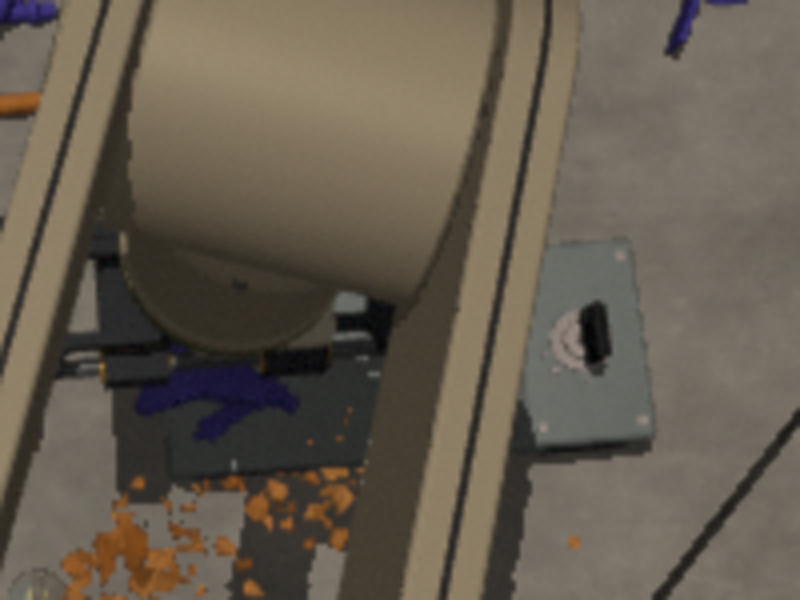

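```bash
python3 -c "
from h import *
import cv2
T=np.load('T10.npy')
im=cv2.imread('pics/w10.png')[110:280,0:380];cv2.imwrite('pics/z10.png',cv2.resize(im,None,fx=2.1,fy=2.1,interpolation=2))
O=np.array([.4879,-.1688]);a=np.radians(3.8);R=np.array([[np.cos(a),-np.sin(a)],[np.sin(a),np.cos(a)]])
K=camera_params('wrist')['mtx']
def f(x,y,z):
  P=np.r_[O+R@[x,y],z]; c=np.linalg.inv(T)@np.r_[P,1]; q=K@c[:3]; return np.round(q[:2]/q[2]).tolist()
print('front +y',f(-.055,.095,.046),'bound',f(-.055,-.095,.046),'inner -y front',f(-.05,-.09,.046),f(-.05,-.09,.006),'inner +y front',f(-.05,.09,.046),'back bound',f(.055,-.095,.046),'key',f(0,-.13,.046),f(-.015,-.13,.084),f(.015,-.13,.084),'shaft .06',f(0,-.13,.06))
"
```

```text
front +y [338.0, 124.0] bound [75.0, 125.0] inner -y front [83.0, 132.0] [115.0, 129.0] inner +y front [331.0, 131.0] back bound [99.0, 266.0] key [41.0, 199.0] [-10.0, 190.0] [1.0, 235.0] shaft .06 [26.0, 204.0]
```

View pics/z10.png

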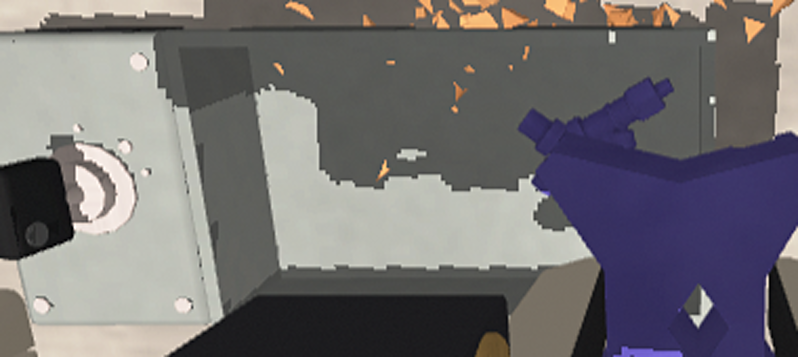

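Emit:
{"name": "step_arm", "arguments": {
  "steps": [
    [[-2.5, -0.1, 0, 0], [-3.5, -0.2, 0, 0], [-3.0, -0.2, 0, 0], [-2.0, -0.2, 0, 0], [0, 0, 0, 0]]
  ]
}}

```text
clock: 17.45
tcp_pos: [0.4872, -0.1937, 0.1009]
eef_rot: [[-0.066, 0.998, 0.0], [0.998, 0.066, -0.001], [-0.001, 0.0, -1.0]]
ft_force: [0.1, 0.3, -1.2]
width: 0.411
```

Emit:
{"name": "step_arm", "arguments": {
  "steps": [
    [[0, 0, 0, 0], [0, 0, 0, 0]]
  ]
}}

```text
clock: 17.62
tcp_pos: [0.487, -0.1901, 0.1005]
eef_rot: [[-0.067, 0.998, -0.0], [0.998, 0.067, 0.001], [0.001, -0.0, -1.0]]
ft_force: [0.5, 0.3, -0.6]
width: 0.409
```

```bash
python3 -c "
from h import *
plan(.4856,-.192,-.015,93.8)
import cv2
im=capture('wrist');cv2.imwrite('pics/w11.png',im[:,:,::-1])"
```

```text
clock 17.62 tcp [ 0.487  -0.1901  0.1005] yaw 93.86 F [ 0.5  0.3 -0.6] w 0.409 n 3
[[[-0.06, -0.05, 3.85, 0.0], [-0.06, -0.05, 3.85, 0.0], [-0.06, -0.05, 3.85, 0.0]]]
```

View pics/w11.png

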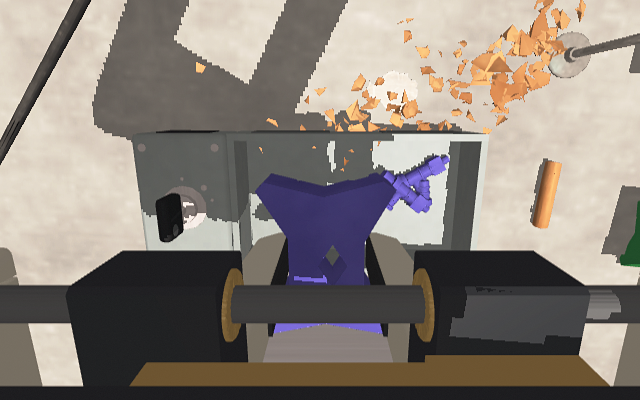

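Emit:
{"name": "step_arm", "arguments": {
  "steps": [
    [[-0.1, -0.15, 2.5, 0], [-0.1, 0, 3.0, 0], [0, 0, 2.5, 0], [0, 0, 1.5, 0], [0, 0, 0.5, 0]]
  ]
}}

```text
clock: 18.08
tcp_pos: [0.4833, -0.1911, -0.0026]
eef_rot: [[-0.068, 0.998, -0.005], [0.998, 0.068, 0.003], [0.003, -0.004, -1.0]]
ft_force: [-0.2, -0.5, -1.3]
width: 0.407
```

Emit:
{"name": "step_arm", "arguments": {
  "steps": [
    [[0, 0, 0.5, 0], [0, 0, 0.3, 0], [0, 0, 0, 0], [0, 0, 0, 0]]
  ]
}}

```text
clock: 18.42
tcp_pos: [0.4864, -0.1941, -0.0062]
eef_rot: [[-0.067, 0.998, 0.002], [0.998, 0.067, -0.001], [-0.001, 0.002, -1.0]]
ft_force: [0.7, -0.5, -0.5]
width: 0.411
```

Emit:
{"name": "step_arm", "arguments": {
  "steps": [
    [[0, 0, 0.3, 0], [0, 0, 0.3, 0], [0, 0, 0.2, 0], [0, 0, 0, 0], [0, 0, 0, 0]]
  ]
}}

```text
clock: 18.83
tcp_pos: [0.4853, -0.1938, -0.0156]
eef_rot: [[-0.066, 0.998, -0.0], [0.998, 0.066, 0.0], [0.0, -0.0, -1.0]]
ft_force: [-1.2, 0.1, -1.6]
width: 0.407
```

```bash
python3 -c "
from h import *
plan(.4856,-.192,-.018,93.8)
import cv2
im=capture('wrist');cv2.imwrite('pics/w12.png',im[:,:,::-1])"
```

```text
clock 18.83 tcp [ 0.4853 -0.1938 -0.0156] yaw 93.78 F [-1.2  0.1 -1.6] w 0.407 n 1
[[[0.18, 0.05, 0.24, -0.0]]]
```

View pics/w12.png

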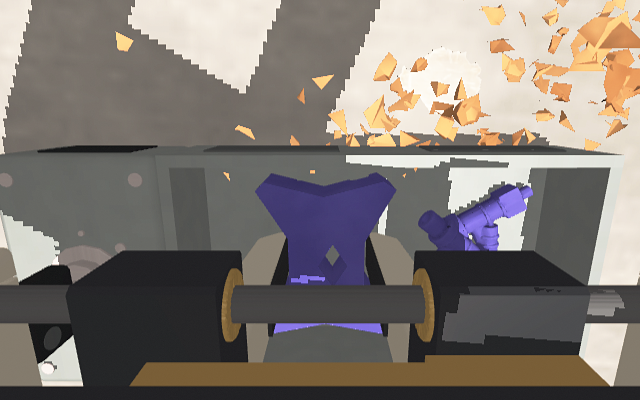

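Emit:
{"name": "step_arm", "arguments": {
  "steps": [
    [[0.1, 0, 0.2, 0], [0, 0, 0, 0], [0, 0, 0, 0]]
  ]
}}

```text
clock: 19.13
tcp_pos: [0.4853, -0.1928, -0.0175]
eef_rot: [[-0.066, 0.998, -0.0], [0.998, 0.066, 0.0], [0.0, -0.0, -1.0]]
ft_force: [-1.3, -0.2, -1.4]
width: 0.406
```

Emit:
{"name": "step_arm", "arguments": {
  "steps": [
    [[0, 0, 0, 0], [0, 0, 0, 0], [0, 0, 0, 0], [0, 0, 0, 0]]
  ],
  "jaw": 0.02
}}

```text
clock: 19.47
tcp_pos: [0.4856, -0.193, -0.0172]
eef_rot: [[-0.066, 0.998, 0.0], [0.998, 0.066, -0.0], [-0.0, 0.0, -1.0]]
ft_force: [0.5, 0.7, -0.6]
width: 0.511
```

Emit:
{"name": "step_arm", "arguments": {
  "steps": [
    [[0, 0, 0, 0], [0, 0, -0.5, 0], [0, 0, -1.0, 0], [0, 0, -2.5, 0], [0, 0, -3, 0]]
  ]
}}

```text
clock: 19.88
tcp_pos: [0.4837, -0.192, 0.0522]
eef_rot: [[-0.066, 0.998, -0.003], [0.998, 0.066, 0.002], [0.002, -0.003, -1.0]]
ft_force: [-0.3, -0.3, 0.3]
width: 0.514
```

Emit:
{"name": "step_arm", "arguments": {
  "steps": [
    [[0, 0, -3, 0], [0, 0, -3, 0], [0, 0, -3, 0], [0, 0, -1, 0], [0, 0, 0, 0]]
  ]
}}

```text
clock: 20.3
tcp_pos: [0.4878, -0.1941, 0.1574]
eef_rot: [[-0.066, 0.998, 0.007], [0.998, 0.066, -0.004], [-0.004, 0.007, -1.0]]
ft_force: [-0.4, -0.1, -0.3]
width: 0.513
```

```bash
python3 -c "
from h import *
plan(.4856,-.192,-.018,93.8)
import cv2
im=capture('wrist');cv2.imwrite('pics/w13.png',im[:,:,::-1]);im=capture('scene');cv2.imwrite('pics/s13.png',cv2.resize(im[100:250,300:480,::-1],None,fx=4,fy=4,interpolation=2))"
```

```text
clock 20.3 tcp [ 0.4878 -0.1941  0.1574] yaw 93.8 F [-0.4 -0.1 -0.3] w 0.513 n 5
[[[0.04, -0.04, 3.51, -0.0], [0.04, -0.04, 3.51, -0.0], [0.04, -0.04, 3.51, -0.0], [0.04, -0.04, 3.51, -0.0], [0.04, -0.04, 3.51, -0.0]]]
```

View pics/w13.png

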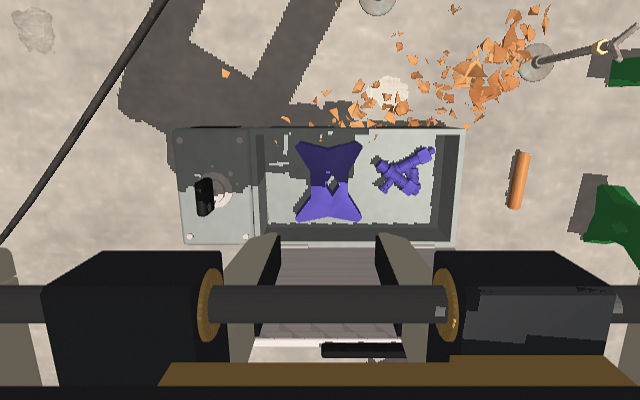

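View pics/s13.png

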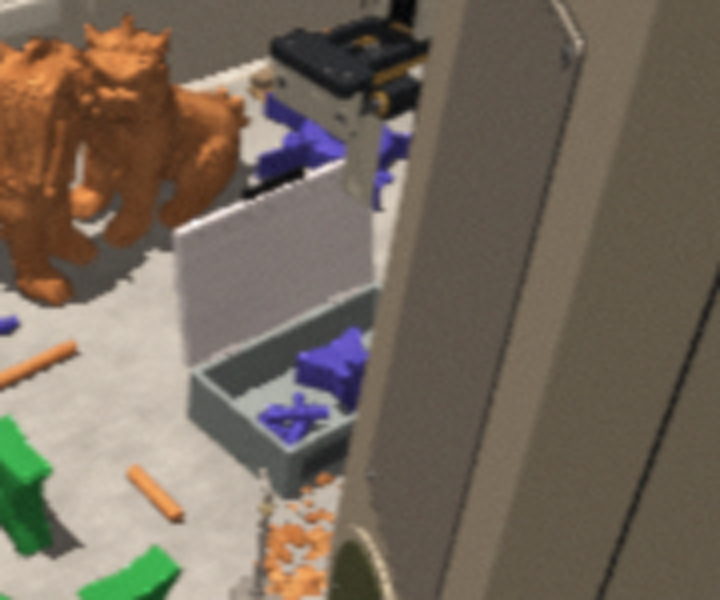

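The block lies flat in the chamber beside the fitting, let go, with the lid still open. Next the lid: close the jaw, rise, and go behind it.

Emit:
{"name": "step_arm", "arguments": {
  "steps": [
    [[0, 0, -2, 0], [0, 0, -2, 0], [0.5, 1.5, -0.5, 0], [0.7, 3.5, 0, 0], [0.7, 3.5, 0, 0]]
  ],
  "jaw": -1
}}

```text
clock: 20.82
tcp_pos: [0.5689, -0.1682, 0.196]
eef_rot: [[-0.064, 0.998, -0.002], [0.998, 0.064, 0.001], [0.001, -0.002, -1.0]]
ft_force: [-0.3, -0.9, 0.2]
width: 0.201
```

Emit:
{"name": "step_arm", "arguments": {
  "steps": [
    [[0.7, 3.5, 0, 0], [0.4, 2.0, 0, 0], [0, 0, 0, 0], [0, 0, 0, 0], [0, 0, 0, 0]]
  ]
}}

```text
clock: 21.23
tcp_pos: [0.6216, -0.1535, 0.1952]
eef_rot: [[-0.066, 0.998, -0.004], [0.998, 0.066, 0.001], [0.001, -0.004, -1.0]]
ft_force: [0.4, -0.1, 0.3]
width: 0.007
```

```bash
python3 -c "
from h import *
plan(.615,-.160,.105,93.8)
import cv2
im=capture('scene');cv2.imwrite('pics/s14.png',cv2.resize(im[60:210,300:480,::-1],None,fx=4,fy=4,interpolation=2))
im=capture('top');cv2.imwrite('pics/t14.png',cv2.resize(im[70:270,310:510,::-1],None,fx=3,fy=3,interpolation=2))"
```

```text
clock 21.23 tcp [ 0.6216 -0.1535  0.1952] yaw 93.8 F [ 0.4 -0.1  0.3] w 0.007 n 3
[[[-0.2, -0.23, 3.01, -0.0], [-0.2, -0.23, 3.01, -0.0], [-0.2, -0.23, 3.01, -0.0]]]
```

View pics/s14.png

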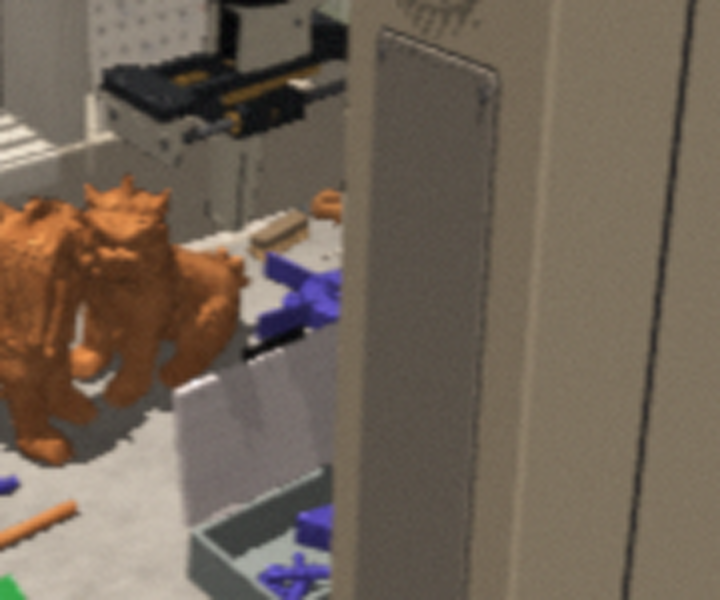

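View pics/t14.png

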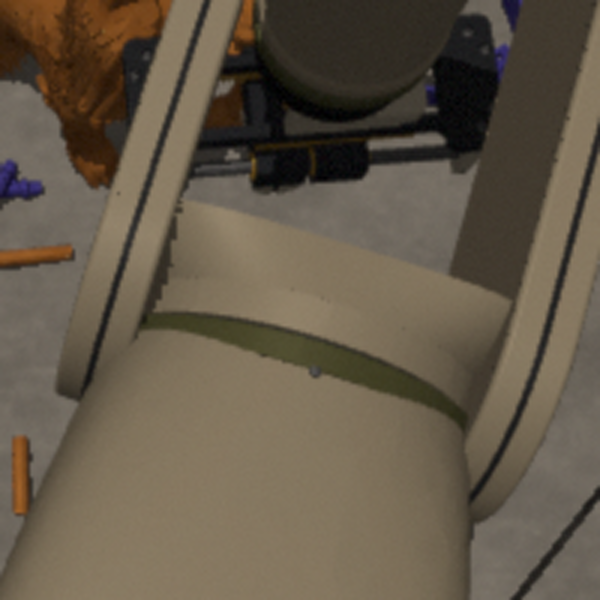

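Emit:
{"name": "step_arm", "arguments": {
  "steps": [
    [[-0.3, -0.2, 3, 0], [-0.3, -0.2, 3, 0], [0, 0, 2, 0], [0, 0, 1, 0], [0, 0, 0, 0]]
  ]
}}

```text
clock: 21.75
tcp_pos: [0.6169, -0.1597, 0.1047]
eef_rot: [[-0.065, 0.998, -0.005], [0.998, 0.065, 0.002], [0.002, -0.005, -1.0]]
ft_force: [-0.3, -0.1, -1.1]
width: 0.005
```

Emit:
{"name": "step_arm", "arguments": {
  "steps": [
    [[0, -1.5, 0, 0], [0, -1.5, 0, 0], [0, -1.2, 0, 0], [0, -1.2, 0, 0], [0, -1.2, 0, 0]]
  ]
}}

```text
clock: 22.17
tcp_pos: [0.5551, -0.1651, 0.1109]
eef_rot: [[-0.066, 0.998, 0.005], [0.998, 0.066, -0.002], [-0.002, 0.005, -1.0]]
ft_force: [1.9, -0.2, 1.5]
width: 0.006
```

```bash
python3 -c "
from h import *
plan(.509,-.168,.10,93.8)
import cv2
im=capture('wrist');cv2.imwrite('pics/w15.png',im[:,:,::-1])"
```

```text
clock 22.17 tcp [ 0.5551 -0.1651  0.1109] yaw 93.79 F [ 1.9 -0.2  1.5] w 0.006 n 2
[[[0.01, -2.31, 0.55, -0.0], [0.01, -2.31, 0.55, -0.0]]]
```

View pics/w15.png

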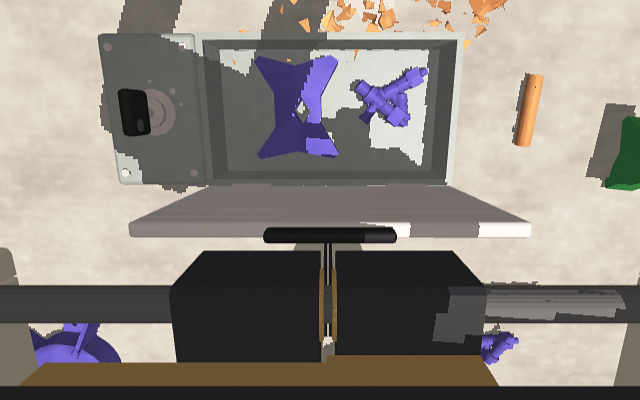

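Emit:
{"name": "step_arm", "arguments": {
  "steps": [
    [[0, -1.2, 0.1, 0], [0, -1.2, 0.2, 0], [0, -1.1, 0.3, 0], [0, -1.1, 0.4, 0], [0, -0.8, 0.5, 0]]
  ]
}}

```text
clock: 22.63
tcp_pos: [0.501, -0.1687, 0.0952]
eef_rot: [[-0.066, 0.998, 0.004], [0.998, 0.066, -0.002], [-0.002, 0.004, -1.0]]
ft_force: [0.1, 0.7, 1.8]
width: 0.004
```

Emit:
{"name": "step_arm", "arguments": {
  "steps": [
    [[0, -0.8, 0.6, 0], [0, -0.8, 0.7, 0], [0, -0.6, 0.8, 0], [0, -0.6, 0.8, 0], [0, -0.5, 0.8, 0]]
  ]
}}

```text
clock: 23.05
tcp_pos: [0.4671, -0.1706, 0.056]
eef_rot: [[-0.066, 0.998, 0.001], [0.998, 0.066, -0.001], [-0.001, 0.001, -1.0]]
ft_force: [1.2, -0.6, 1.3]
width: 0.004
```

```bash
python3 -c "
from h import *
plan(.463,-.168,.0535,93.8)
import cv2
im=capture('wrist');cv2.imwrite('pics/w16.png',im[:,:,::-1])"
```

```text
clock 23.05 tcp [ 0.4671 -0.1706  0.056 ] yaw 93.79 F [ 1.2 -0.6  1.3] w 0.004 n 1
[[[0.28, -0.4, 0.25, -0.0]]]
```

View pics/w16.png

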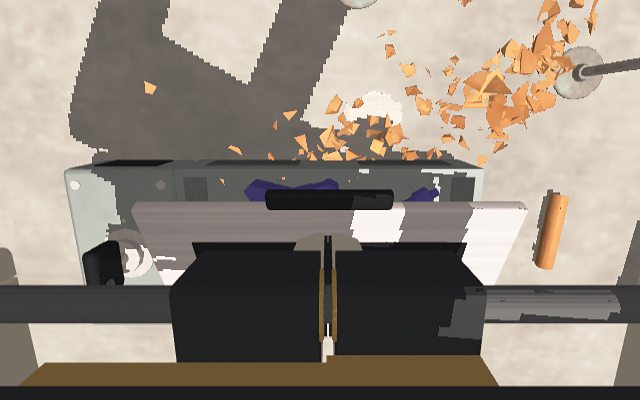

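Emit:
{"name": "step_arm", "arguments": {
  "steps": [
    [[0.1, -0.4, 0.8, 0], [0.1, -0.3, 0.8, 0], [0, -0.2, 0.8, 0], [0, -0.1, 0.8, 0], [0, 0, 0.6, 0]]
  ]
}}

```text
clock: 23.52
tcp_pos: [0.456, -0.1684, 0.0163]
eef_rot: [[-0.066, 0.998, -0.001], [0.998, 0.066, 0.001], [0.001, -0.001, -1.0]]
ft_force: [-6.9, 1.0, 44.7]
width: 0.006
```

Emit:
{"name": "step_arm", "arguments": {
  "steps": [
    [[0, 0, 0.4, 0], [0, 0, 0.3, 0], [0, 0, 0, 0], [0, 0, 0, 0], [0, 0, 0, 0]]
  ]
}}

```text
clock: 23.93
tcp_pos: [0.4563, -0.1685, 0.0161]
eef_rot: [[-0.067, 0.998, -0.003], [0.998, 0.067, 0.001], [0.001, -0.003, -1.0]]
ft_force: [-34.7, 14.2, 67.3]
width: 0.004
```

```bash
python3 -c "
from h import *
plan(.463,-.168,.0535,93.8)
import cv2
im=capture('wrist');cv2.imwrite('pics/w17.png',im[:,:,::-1])"
```

```text
clock 23.93 tcp [ 0.4563 -0.1685  0.0161] yaw 93.83 F [-34.7  14.2  67.3] w 0.004 n 1
[[[0.01, 0.67, -3.74, 0.001]]]
```

View pics/w17.png

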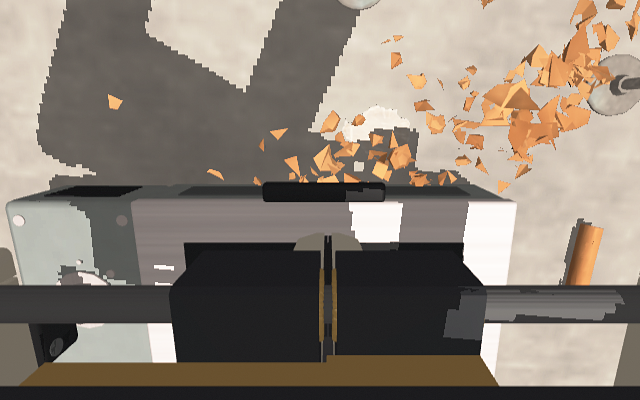

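The lid is shut and pressed firmly, with the fingers stopped on it at 67 N. I'll back off and go over the key.

Emit:
{"name": "step_arm", "arguments": {
  "steps": [
    [[0, 0, -0.8, 0], [0, 0, -1.5, 0], [0, 0, -2.5, 0], [0, 0, -2.5, 0], [0, 0, -1, 0]]
  ]
}}

```text
clock: 24.4
tcp_pos: [0.4585, -0.1694, 0.0966]
eef_rot: [[-0.066, 0.998, 0.004], [0.998, 0.066, -0.002], [-0.002, 0.003, -1.0]]
ft_force: [1.4, -0.3, 0.7]
width: 0.005
```

Emit:
{"name": "step_arm", "arguments": {
  "steps": [
    [[-1.5, 0.5, 0, 0], [-3, 1.2, 0, 0], [-2, 1, 0, 0], [0, 0, 0, 0], [0, 0, 0, 0]]
  ],
  "jaw": 0
}}

```text
clock: 24.82
tcp_pos: [0.4877, -0.2321, 0.0923]
eef_rot: [[-0.065, 0.998, -0.001], [0.998, 0.065, 0.001], [0.001, -0.001, -1.0]]
ft_force: [-0.4, 0.3, 0.1]
width: 0.311
```

```bash
python3 -c "
from h import *
plan(.4955,-.2955,.09,93.8)
import cv2
im=capture('wrist');cv2.imwrite('pics/w18.png',im[:,:,::-1]);np.save('T18.npy',camera_params('wrist')['T'])
im=capture('top');cv2.imwrite('pics/t18.png',cv2.resize(im[130:280,310:510,::-1],None,fx=4,fy=4,interpolation=2))"
```

```text
clock 24.82 tcp [ 0.4877 -0.2321  0.0923] yaw 93.72 F [-0.4  0.3  0.1] w 0.311 n 2
[[[-3.19, 0.18, 0.11, -0.001], [-3.19, 0.18, 0.11, -0.001]]]
```

View pics/w18.png

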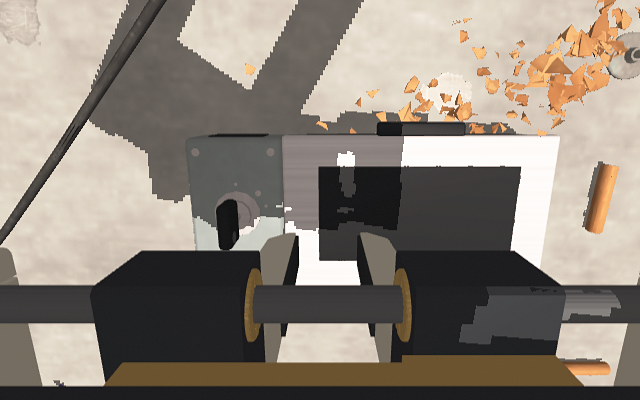

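View pics/t18.png

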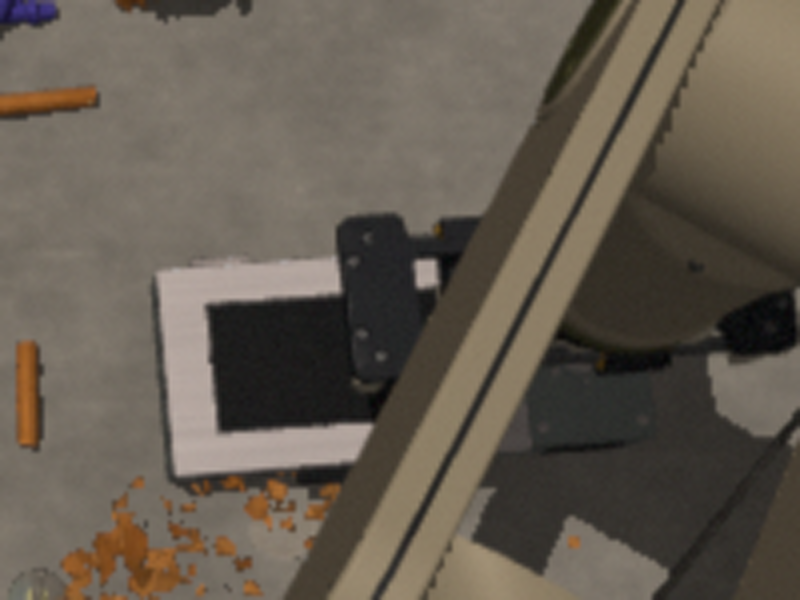

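```bash
python3 -c "
from h import *
import cv2
im=cv2.imread('pics/w18.png')[170:270,180:300];cv2.imwrite('pics/z18.png',cv2.resize(im,None,fx=6,fy=6,interpolation=2))
"
```

```text
(no output)
```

View pics/z18.png

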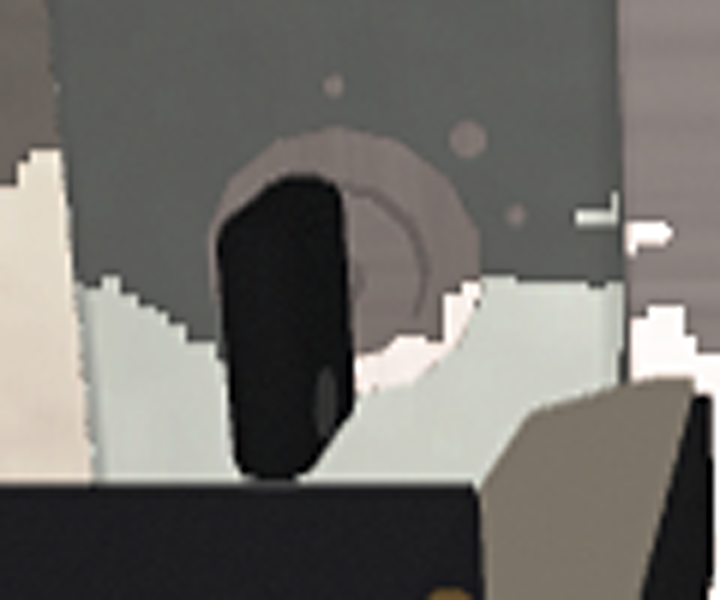

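```bash
python3 -c "
from h import *
T=np.load('T18.npy')
print(bp([237.1,212.9],.048,'wrist',T), bp([217.9,228.7],.084,'wrist',T)+np.array([0,.0045,0]))
print(bp([216.6,209.5],.084,'wrist',T),bp([219.2,247],.084,'wrist',T))
"
```

```text
[ 0.49535244 -0.2973051   0.048     ] [ 0.49574423 -0.2960362   0.084     ]
[ 0.4831327  -0.30123135  0.084     ] [ 0.50808948 -0.2998165   0.084     ]
```

Emit:
{"name": "step_arm", "arguments": {
  "steps": [
    [[-2.5, 0.2, 0, 0], [-2.5, 0.2, 0, 0], [-1.4, 0, 0, 0], [0, 0, 0, 0], [0, 0, 0, 0]]
  ]
}}

```text
clock: 25.33
tcp_pos: [0.4958, -0.2949, 0.0933]
eef_rot: [[-0.065, 0.998, -0.001], [0.998, 0.065, 0.001], [0.001, -0.001, -1.0]]
ft_force: [-0.0, 1.1, 0.5]
width: 0.5
```

Emit:
{"name": "step_arm", "arguments": {
  "steps": [
    [[0, 0, 0, 0], [0, 0, 0, 0]]
  ]
}}

```text
clock: 25.5
tcp_pos: [0.4961, -0.2942, 0.0935]
eef_rot: [[-0.067, 0.998, -0.0], [0.998, 0.067, 0.001], [0.001, -0.0, -1.0]]
ft_force: [-0.6, -0.6, -0.1]
width: 0.502
```

```bash
python3 -c "
from h import *
plan(.4955,-.2965,.027,93.5)"
```

```text
clock 25.5 tcp [ 0.4961 -0.2942  0.0935] yaw 93.84 F [-0.6 -0.6 -0.1] w 0.502 n 2
[[[-0.11, -0.04, 3.33, 0.003], [-0.12, -0.04, 3.33, 0.003]]]
```

Emit:
{"name": "step_arm", "arguments": {
  "steps": [
    [[-0.2, -0.1, 1.5, 0], [0, 0, 2, 0], [0, 0, 1.5, 0], [0, 0, 1.0, 0], [0, 0, 0.5, 0]]
  ]
}}

```text
clock: 25.92
tcp_pos: [0.4944, -0.296, 0.0269]
eef_rot: [[-0.067, 0.998, -0.002], [0.998, 0.067, 0.002], [0.002, -0.002, -1.0]]
ft_force: [1.3, -0.5, -0.5]
width: 0.499
```

Emit:
{"name": "step_arm", "arguments": {
  "steps": [
    [[0, 0, 0, 0], [0, 0, 0, 0], [0, 0, 0, 0]]
  ]
}}

```text
clock: 26.17
tcp_pos: [0.4961, -0.2979, 0.0299]
eef_rot: [[-0.066, 0.998, 0.001], [0.998, 0.066, -0.001], [-0.001, 0.001, -1.0]]
ft_force: [0.2, 0.9, 1.1]
width: 0.503
```

```bash
python3 -c "
from h import *
plan(.4955,-.2965,.027,93.5)
import cv2
im=capture('wrist');cv2.imwrite('pics/w19.png',im[120:370,180:480][:,:,::-1].repeat(2,0).repeat(2,1))"
```

```text
clock 26.17 tcp [ 0.4961 -0.2979  0.0299] yaw 93.8 F [0.2 0.9 1.1] w 0.503 n 1
[[[0.14, -0.05, 0.29, 0.005]]]
```

View pics/w19.png

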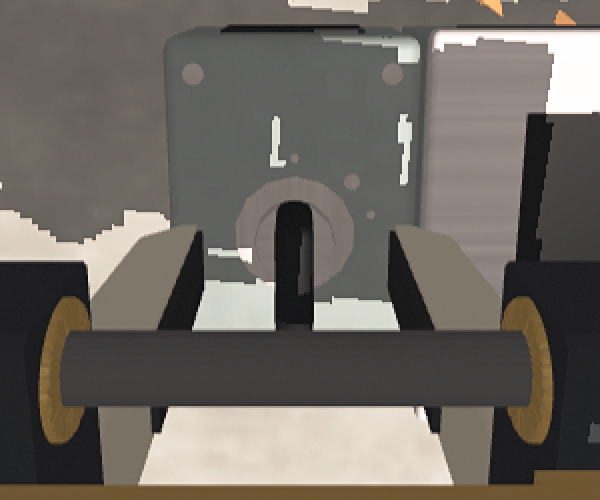

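The bow sits centred between the fingers (294 vs. 295). I'll close on it.

Emit:
{"name": "step_arm", "arguments": {
  "steps": [
    [[0, 0, 0.2, 0], [0, 0, 0, 0], [0, 0, 0, 0], [0, 0, 0, 0], [0, 0, 0, 0]]
  ],
  "jaw": -1
}}

```text
clock: 26.63
tcp_pos: [0.4954, -0.2975, 0.0268]
eef_rot: [[-0.066, 0.998, 0.0], [0.998, 0.066, -0.0], [-0.0, 0.0, -1.0]]
ft_force: [1.1, 0.2, -0.3]
width: 0.189
```

Emit:
{"name": "step_arm", "arguments": {
  "steps": [
    [[0, 0, 0, 0], [0, 0, 0, 0], [0, 0, 0, 0], [0, 0, 0, 0], [0, 0, 0, 0]]
  ]
}}

```text
clock: 27.05
tcp_pos: [0.4954, -0.2981, 0.0268]
eef_rot: [[-0.066, 0.998, 0.0], [0.998, 0.066, -0.001], [-0.001, 0.0, -1.0]]
ft_force: [1.0, -5.7, -1.5]
width: 0.099
```

Emit:
{"name": "step_arm", "arguments": {
  "steps": [
    [[-0.08, 0, 0, 0.1], [0, 0, 0, 0.12], [0, 0, 0, 0.12], [0, 0, 0, 0.12], [0, 0, 0, 0.12]]
  ]
}}

```text
clock: 27.47
tcp_pos: [0.4956, -0.2973, 0.0267]
eef_rot: [[0.496, 0.868, 0.0], [0.868, -0.496, 0.002], [0.001, -0.001, -1.0]]
ft_force: [0.8, 1.9, 1.2]
width: 0.096
```

Emit:
{"name": "step_arm", "arguments": {
  "steps": [
    [[0, 0, 0, 0.12], [0, 0, 0, 0.12], [0, 0, 0, 0.12], [0, 0, 0, 0.1], [0, 0, 0, 0.1]]
  ]
}}

```text
clock: 27.88
tcp_pos: [0.4963, -0.2968, 0.0267]
eef_rot: [[0.881, 0.473, 0.001], [0.473, -0.881, 0.002], [0.002, -0.001, -1.0]]
ft_force: [4.0, 3.1, 0.3]
width: 0.094
```

```bash
python3 -c "
from h import *
plan(.4955,-.2965,.027,16);s=read_state();print(s['wrist_torque'],s['qpos'])"
```

```text
clock 27.88 tcp [ 0.4963 -0.2968  0.0267] yaw 28.21 F [4.  3.1 0.3] w 0.094 n 2
[[[-0.03, -0.03, -0.01, 0.107], [-0.03, -0.03, -0.01, 0.107]]]
[ 0.63905685 -0.90319778  0.06271648] [-36.0593867   11.32687153  97.60509006   0.14661733  71.08252697
 -64.31923646]
```

Emit:
{"name": "step_arm", "arguments": {
  "steps": [
    [[0, 0, 0, 0.08], [0, 0, 0, 0.07], [0, 0, 0, 0.04], [0, 0, 0, 0], [0, 0, 0, 0]]
  ]
}}

```text
clock: 28.3
tcp_pos: [0.4965, -0.2967, 0.0267]
eef_rot: [[0.953, 0.303, 0.002], [0.303, -0.953, 0.002], [0.002, -0.001, -1.0]]
ft_force: [3.4, 2.7, -1.0]
width: 0.098
```

```bash
python3 -c "
from h import *
plan(.4955,-.2965,.027,16);s=read_state();print(s['wrist_torque'])
import cv2
im=capture('wrist');cv2.imwrite('pics/w20.png',im[:,:,::-1])
im=capture('top');cv2.imwrite('pics/t20.png',cv2.resize(im[130:280,340:540,::-1],None,fx=4,fy=4,interpolation=2))"
```

```text
clock 28.3 tcp [ 0.4965 -0.2967  0.0267] yaw 17.62 F [ 3.4  2.7 -1. ] w 0.098 n 1
[[[-0.09, -0.05, -0.03, 0.028]]]
[ 0.59856545 -0.92363156  0.28389983]
```

View pics/w20.png

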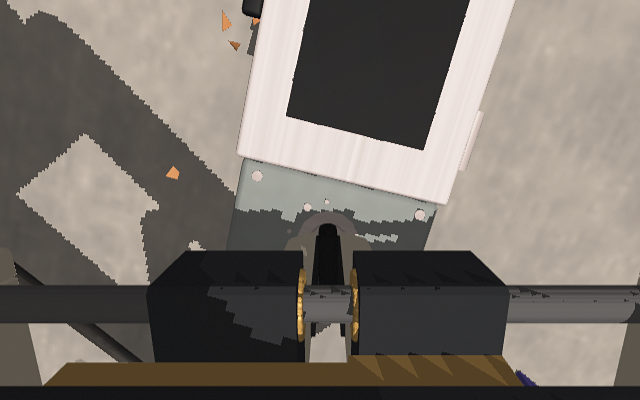

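The turn is 1.33 rad and the moment about the key's axis rose to 0.28 N m, so the key is against its start stop. I'll hold.

Emit:
{"name": "step_arm", "arguments": {
  "steps": [
    [[0, 0, 0, 0], [0, 0, 0, 0], [0, 0, 0, 0], [0, 0, 0, 0], [0, 0, 0, 0]]
  ]
}}

```text
clock: 28.82
tcp_pos: [0.4965, -0.2967, 0.0267]
eef_rot: [[0.953, 0.303, 0.002], [0.303, -0.953, 0.002], [0.002, -0.002, -1.0]]
ft_force: [4.3, 3.4, -0.2]
width: 0.095
```

Emit:
{"name": "step_arm", "arguments": {
  "steps": [
    [[0, 0, 0, 0], [0, 0, 0, 0], [0, 0, 0, 0], [0, 0, 0, 0]]
  ]
}}

```text
clock: 29.15
tcp_pos: [0.4965, -0.2967, 0.0267]
eef_rot: [[0.953, 0.303, 0.002], [0.303, -0.953, 0.002], [0.002, -0.002, -1.0]]
ft_force: [4.6, 3.2, 0.1]
width: 0.097
```

Emit:
{"name": "step_arm", "arguments": {
  "steps": [
    [[0, 0, 0, 0], [0, 0, 0, 0], [0, 0, 0, 0], [0, 0, 0, 0], [0, 0, 0, 0]]
  ],
  "jaw": 0.1
}}

```text
clock: 29.57
tcp_pos: [0.4951, -0.2986, 0.0266]
eef_rot: [[0.953, 0.302, -0.0], [0.302, -0.953, -0.0], [-0.0, 0.0, -1.0]]
ft_force: [0.6, 0.3, 0.2]
width: 0.405
```

Emit:
{"name": "step_arm", "arguments": {
  "steps": [
    [[0, 0, 0, 0], [0, 0, 0, 0], [0, 0, 0, 0], [0, 0, 0, 0]]
  ]
}}

```text
clock: 29.9
tcp_pos: [0.4953, -0.2984, 0.0266]
eef_rot: [[0.953, 0.302, -0.0], [0.302, -0.953, -0.0], [-0.0, 0.0, -1.0]]
ft_force: [-0.5, -0.8, 0.0]
width: 0.547
```

Emit:
{"name": "step_arm", "arguments": {
  "steps": [
    [[0, 0, -1, 0], [0, 0, -2, 0], [0, 0, -3, 0], [0, 0, -3, 0], [0, 0, -3, 0]]
  ]
}}

```text
clock: 30.32
tcp_pos: [0.4952, -0.2981, 0.1486]
eef_rot: [[0.953, 0.302, -0.0], [0.302, -0.953, 0.0], [-0.0, -0.0, -1.0]]
ft_force: [0.1, -0.3, 0.3]
width: 0.55
```

```bash
python3 -c "
from h import *
plan(.4955,-.2965,.027,16)
import cv2
im=capture('wrist');cv2.imwrite('pics/w21.png',im[:,:,::-1]);np.save('T21.npy',camera_params('wrist')['T'])"
```

```text
clock 30.32 tcp [ 0.4952 -0.2981  0.1486] yaw 17.59 F [ 0.1 -0.3  0.3] w 0.55 n 4
[[[0.02, -0.04, 3.04, 0.007], [0.02, -0.04, 3.04, 0.007], [0.02, -0.04, 3.04, 0.007], [0.02, -0.04, 3.04, 0.007]]]
```

View pics/w21.png

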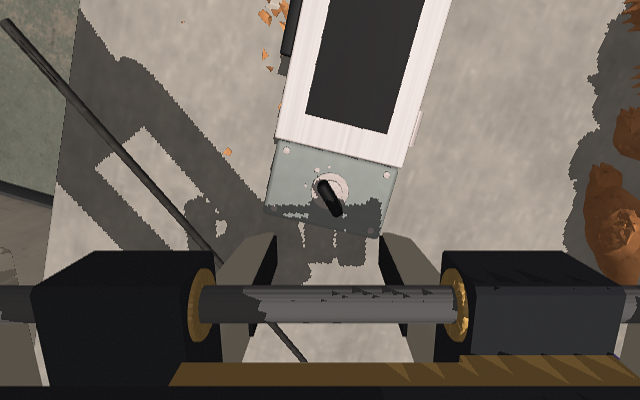

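```bash
python3 -c "
from h import *
import cv2
im=cv2.imread('pics/w21.png')[160:230,290:370];cv2.imwrite('pics/z21.png',cv2.resize(im,None,fx=8,fy=8,interpolation=2))
im=capture('top');cv2.imwrite('pics/t21.png',im[:,:,::-1])
im=capture('scene');cv2.imwrite('pics/s21.png',im[:,:,::-1])
"
```

```text
(no output)
```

View pics/z21.png

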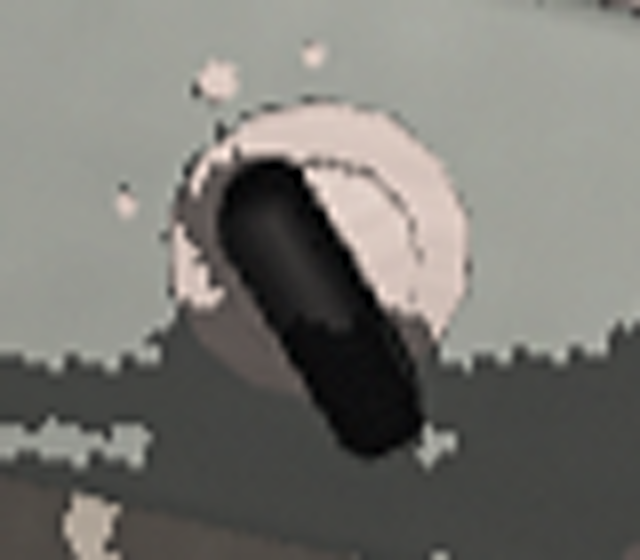

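View pics/t21.png

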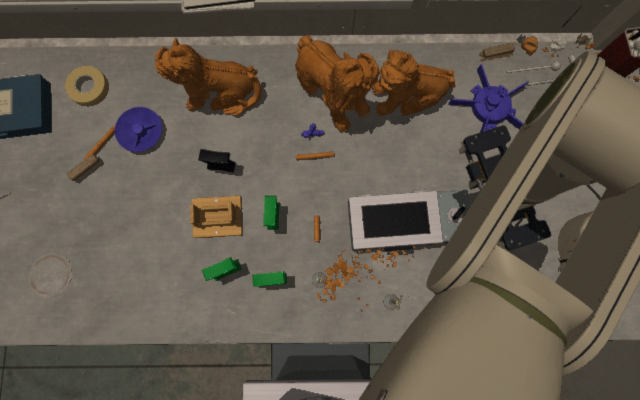

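```bash
python3 -c "
from h import *
print(env.finish_job())"
```

```text
the job is handed in; nothing more can be done
None
```

I finished the job and handed it in at about 30 s of the 72 s. `finish_job` gave no verdict, so what follows rests on my own checks.

**What I did**
- I lifted the violet block out of the rack, stood it on the free bench and tipped it flat.
- I took it afresh by the waist and laid it flat in the chamber's free half, next to the fitting, with the lid still open.
- I shut the lid and pressed it down.
- I turned the key clockwise through run to start, held it there for about a second and let go.

**Last checks**
- **Block:** it lay flat and released beside the fitting in the wrist picture, taken before the lid was shut. It cannot be seen under the lid now.
- **Lid:** it lies flat on the chamber in the last top picture. I pressed it down with about 67 N at the fingertips, under the 120 N wrist limit.
- **Key at start:** the jaw turned 1.33 rad and the torque about the key's axis rose to 0.28 N m, so it was against the stop.
- **Key now:** the bow has sprung back about 28°. That puts the barrel at about 0.83 rad (run) and the key near 0, to within the picture's accuracy of about 0.05 rad.
- **Surroundings:** both rods, the small fitting and the look-alikes show no visible change in the top picture. The gripper is open and clear.

**What disagreed**
- **Fingertips:** they sit about 34 mm short of the reported TCP. My first close therefore shut empty just above the block, without contact. I saw this in the pictures and corrected for it in every later move.
- **Readings just after a stop:** they were a few millimetres off because the arm swings briefly, so I let it settle before the fine moves.

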